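# Pack the projector's measuring stage for moving

## Robot

A 7-joint arm with a two-finger parallel gripper is mounted at the origin on the work surface. World frame = base frame: x ahead of the robot, y to its left, z up, the work surface at z = 0. Lengths are in m, angles in rad, forces in N, time in s.
With the tool pointing down it reaches from about 0.425 to 0.875 m from the base axis. Payload 4.7 kg.
Tool frame: the origin (TCP) lies where the fingers leave the gripper's body, on its centre line; the fingertips stand 70 mm ahead of it and the grasp point (between the pads) lies 51 mm ahead of it; z points along the fingers, y is the line along which they close (so a half turn about z gives the same grasp; the last joint's range is limited). The gripper opens to 87 mm and grips with 3 to 60 N. Pads are 19 mm wide; open, the fingers measure 117 mm over their backs; the gripper's body (75 mm by 190 mm) begins 51 mm behind the grasp point.
Start: joints at [1.331, 0.321, -0.07, 1.45, 0.023, 1.371, -0.057], TCP at [0.163, -0.629, 0.292] pointing down, gripper open.
Joint ranges: [-2.86, 2.86], [-0.3, 2.09], [-1.38, 1.24], [0.06, 2.45], [-1.56, 4.7], [0.09, 2.05], [-2.69, 2.69]. Speed limits (rad/s): [2.57, 2.57, 3.14, 3.14, 3.14, 3.14, 3.14].

## Interface

Orientations are given as a rotation vector (axis times angle).
In Python, from bench import ctrl gives the robot as it stands.
- The arm moves only by the tool drive_tool, never from a script. Its argument "motion" is a list of rows, each a list of 3 entries, a list of its own where there are three numbers: the shift along the tool's x, y, z in cm, then the turn, a rotation vector about the tool's x, y, z in degrees, then the opening, from -1 (shut) to 1 (fully open). In form: [[[x, y, z], [ax, ay, az], claw], ...]. A call has 1 to 12 rows; each row shifts and turns the commanded pose from where the row before left it, along the tool's axes as they then stand; what a row does not reach is not made up. A row lasts 1/8 s, in which the tool goes at most 62.5 mm and 10.7 degrees, less where a joint would pass 70% of its speed; a pose out of reach is approached as far as the arm can. A call with a gripper value outside its range is refused whole. The fingers move at their own pace and stop on an object; "force" is the grip in N (left out, the last holds). Time passes only in rows, so rows that do not move let the fingers close. It gives the time, the measured TCP pose, the force, the opening and the grip force at its end, in the units of the state.
- ctrl.get_state(): the state, without advancing time (a new reading comes with each control period).
- ctrl.get_image(name): name is "side" or "top"; returns the picture (384x512x3 uint8, red, green, blue); there is no depth.
- ctrl.calibration(name): a dict with "K" (3x3 intrinsics, pixels), "origin" and "attitude" of the camera in the world. Camera axes: x right, y up, looking along -z (the intrinsics and any distortion apply to the point x, -y, -z); pixel columns grow to the right and rows downward; lengths in m; the calibration is good to about 2 mm. A picture is of the moment at which its call begins. calibration takes no time and is no camera call.
- ctrl.close_job(): hands the job in; it is judged then, once.
The state is a dict: "time": time; "joint_positions": joint angles; "qd": joint speeds; "joint_torque": joint torques, N m; "position": TCP position; "tool_rot": TCP orientation; "ft_force": force on the tool from outside, world axes, zero at the start; "torque": the same for the moment, N m; "grip_width": opening from 0.0 (shut) to 1.0 (fully open); "grip_force": force on a finger pad.
Only numpy, scipy, OpenCV 4.12 (cv2) and the standard library are available. Lean on these libraries where they do the work, as an engineer would, in place of code of your own. Each camera call takes 0.05 s, during which the arm holds its last target. There are 200 camera calls.

## Task

Get the measuring stage ready to travel: clear the brass parts off its glass into the grey tray, and squeeze the orange lock tab towards the black finger plate and, holding it pressed, slide the carriage all the way to its red end stops before you let go. Then lay the aluminium cover plate in the well over the glass and press it down past its spring catches until it sits flush and level. Last, push every R-clip lying on the mat, from outside the carriage inwards, through the cross hole of a steel stud of its own until its bow springs over the stud, leaving the other things on the bench alone.

Things in the scene. Friction and masses are not known exactly. Their poses are not given: they have to be found in the camera images.
- carriage (a joint): travel of the stage carriage along its guides (m): 0 to 0.070; 0.070 is against the red end stops, towards the stage's +y. Friction 2 N once the lock is off. Locked, it has up to 5 mm of play between the pins of the lock's rack (10 mm pitch); the last gap holds it from 0.068 to 0.070
- lock_tab (a joint): travel of the orange lock tab (m): 0 locked, 0.006 fully pressed; its spring needs 10 to 12 N. Pressed by 4.5 mm or more it frees the carriage; let go, its pawl drops between two pins of the rack and holds the carriage fast (over 45 N)
- release (a point): quick-release on the carriage's robot side: midway between two upright plates, 6 mm thick, 24 mm wide (y), reaching from 48 mm below this point to 12 mm above. Orange tab: outer face 16 mm to -x, moves to +x when pressed; black fixed plate: outer face 16 mm to +x. The carriage starts 18 mm beyond it, its rim 18 mm below this point. x as the stage (away from the tab), y along the travel
- well (a point): centre of the well in the carriage's top, at rim height (85 mm over the bench); moves with the carriage; y along the travel to the red stops, z up. Well 104 (x) by 134 (y) mm, 6 mm deep, glass in its floor. Four leaf springs at x = +-36, y = +-64 mm reach 13 mm above the rim, lead the plate's edges in and snap over its top; pushing past them takes about 10 N in all
- cover_grip (a point): loose aluminium cover plate, about 0.27 kg, 100 (x) by 130 (y) by 6 mm, with a black grip rib 12 mm wide (x), 60 mm long (y), 24 mm high in the middle of its top: the point is the rib's centre, 12 mm above the plate's top, 18 mm above its underside. Fits the well either way round; fully home this point is 12 mm above well. Lies flat on the bench at first
- hole_left (a point): centre of the 9 mm cross hole in the left steel stud (20 mm diameter) at the +y end of the carriage; x axis along the hole, inwards to the well: the way a clip goes in. Hole centre 9 mm above the well's rim, stud top 23.5 mm above the rim; the carriage's edge is 15 mm outside the stud's axis. Moves with the carriage
- hole_right (a point): the same on the stud at the -y end of the carriage
- hole_far (a point): the same on the stud at the +x side of the carriage; the carriage's edge is 13 mm outside this stud's axis
- clip1_grip (a point): R-clip 1, 57 g, 100 mm long: centre of its orange grip (36 mm x, 24 mm y, 12 mm thick). x points along the straight leg. Lies flat, on a mat 3 mm thick at first, z up (or down if turned over). The 5 mm leg leaves the grip 18 mm ahead of this point, 4 mm to -y, and ends 82 mm ahead. The sprung leg on the +y side has a bow for the stud, a waist 57 mm ahead, a flared tip 72 mm ahead
- clip1_seat (a point): point on the axis of R-clip 1's leg level with its bow, 46 mm ahead of the grip point, 4 mm to -y: where the centre of the stud's hole must end up. Pushing the waist over a stud takes 5 to 12 N; the force drops as the bow springs over. Leg and bow lie at half thickness. None if the clip is absent
- clip2_grip (a point): the same point on R-clip 2, which is just like R-clip 1; None if absent
- clip2_seat (a point): the same point on R-clip 2; None if absent
- clip3_grip (a point): the same point on R-clip 3, which is just like R-clip 1; None if absent
- clip3_seat (a point): the same point on R-clip 3; None if absent
- tape: bystander: roll of blue tape, 90 mm across, 24 mm high; origin under its centre
- cleaner: bystander: white bottle, 64 mm across, 170 mm high; origin under its centre
- ringgauge: bystander: dark steel plug, 48 mm across, 20 mm high; origin under its centre
- tray_in (a point): centre of the inner floor (4 mm above the bench) of the grey parts tray, which is fixed; inside 102 mm (x) by 142 mm (y), rim 26 mm above this point
- part1_mid (a point): measured part 1, a brass T-nut of 50 g: square base 26 x 26 x 8 mm with a square neck 14 x 14 mm, 16 mm high, on top; the point is on its axis, half-way up (12 mm above its underside). Stands on the stage glass (its floor 6 mm below the rim) at first, sides square to the stage within 0.15 rad, next part 34 mm away along the stage's y. None if absent
- part2_mid (a point): the same point on measured part 2, just like part 1; None if absent
- part3_mid (a point): the same point on measured part 3, just like part 1; None if absent
- mug: bystander: blue mug, 80 mm across, 92 mm high; origin under its centre
- sample: bystander: flat slotted steel plate, 70 by 120 by 6 mm, lying; origin under its centre

How it is judged:
On the way, in this order (a step that is already met when the one before it is completed fails the run):
1. the carriage is moved along with its lock tab held pressed (value of joint lock_tab above 0.0035 m and value of joint carriage between 0.042 and 0.064 m), for 0.1 s.
2. the carriage is against its end stops and the lock tab is let go (value of joint carriage above 0.066 m and value of joint lock_tab below 0.001 m), for 0.2 s.
3. the cover plate sits flush and level in the well (z of cover_grip in the frame of well between 0.0095 and 0.0145 m and horizontal distance between cover_grip and well below 0.006 m and angle between cover_grip's own z axis and vertical below 0.03 rad), for 0.2 s.
At the end, for the whole second after the job is handed in: parts in the tray; carriage within 4 mm of its stops, tab released; cover top within 2.5 mm of the rim, level to 0.03 rad, centred to 6 mm; every R-clip present goes inwards through a stud, within 0.3 rad of the hole's line, its bow over the stud (seat point within 6 mm of the hole's centre) (all of step 2 and all of step 3 and ((distance between clip1_seat and hole_left below 0.006 m and x of clip1_grip in the frame of hole_left below -0.03 m) or (distance between clip1_seat and hole_right below 0.006 m and x of clip1_grip in the frame of hole_right below -0.03 m) or (distance between clip1_seat and hole_far below 0.006 m and x of clip1_grip in the frame of hole_far below -0.03 m)) and ((distance between clip2_seat and hole_left below 0.006 m and x of clip2_grip in the frame of hole_left below -0.03 m) or (distance between clip2_seat and hole_right below 0.006 m and x of clip2_grip in the frame of hole_right below -0.03 m) or (distance between clip2_seat and hole_far below 0.006 m and x of clip2_grip in the frame of hole_far below -0.03 m)) and ((distance between clip3_seat and hole_left below 0.006 m and x of clip3_grip in the frame of hole_left below -0.03 m) or (distance between clip3_seat and hole_right below 0.006 m and x of clip3_grip in the frame of hole_right below -0.03 m) or (distance between clip3_seat and hole_far below 0.006 m and x of clip3_grip in the frame of hole_far below -0.03 m)) and x of part1_mid in the frame of tray_in between -0.051 and 0.051 m and y of part1_mid in the frame of tray_in between -0.071 and 0.071 m and z of each of part1_mid, part2_mid, part3_mid in the frame of tray_in below 0.03 m and x of part2_mid in the frame of tray_in between -0.051 and 0.051 m and y of part2_mid in the frame of tray_in between -0.071 and 0.071 m and x of part3_mid in the frame of tray_in between -0.051 and 0.051 m and y of part3_mid in the frame of tray_in between -0.071 and 0.071 m); the robot touches nothing.
It fails at once if the tape is disturbed (moved more than 30 mm) (distance of tape from where it was at the start of the episode above 0.03 m).
It fails at once if the mug is disturbed (moved more than 30 mm) (distance of mug from where it was at the start of the episode above 0.03 m).
It fails at once if the sample is disturbed (moved more than 30 mm) (distance of sample from where it was at the start of the episode above 0.03 m).
It fails at once if the cleaner is disturbed (moved more than 30 mm) (distance of cleaner from where it was at the start of the episode above 0.03 m).
It fails at once if the ringgauge is disturbed (moved more than 30 mm) (distance of ringgauge from where it was at the start of the episode above 0.03 m).
Of part1, part2, part3 only 2 to 3 are there at a start; the rules pass over those that are not, and their reading is None.
Of clip1, clip2, clip3 only 2 to 3 are there at a start; the rules pass over those that are not, and their reading is None.
At some moment in a run one of cover, clip1, clip2, clip3 may be knocked a few centimetres aside while the robot is not near it.
Once in a run the grip may slacken for a moment while it holds something.
It also fails if it takes over 210 s, if anything falls off the work surface, if the arm or the gripper's body presses on something with over 40 N, if the wrist force passes 120 N, or if a joint passes its speed limit or range.

## Working session

There is one attempt and no reset: what is moved stays moved. The work goes in short steps, Python scripts to look and compute and a tool call to move; the robot and the scene stay as the last step left them, time stands still between calls to the robot, and variables do not carry over. Pictures are saved under pics/ and viewed, at most 14 in all, crops included, and the job is handed in when it is done.

Besides the shell and the picture viewer there is one more tool, called after "Emit:" as name(argument=value, ...), one argument or row to a line, values as JSON. drive_tool: Moves the arm, as the interface text tells. Its arguments: {"type":"object","properties":{"motion":{"type":"array","items":{"type":"array"}},"force":{"type":"number"}},"required":["motion"]}

```bash
mkdir -p pics; ls; cat > h.py <<'E'
import numpy as np, cv2
from scipy.spatial.transform import Rotation as R
from bench import ctrl
def cam(n):
    c=ctrl.calibration(n); A=np.array(c["attitude"],float)
    if A.shape!=(3,3): A=R.from_rotvec(A).as_matrix() if A.size==3 else R.from_quat(A).as_matrix()
    return np.array(c["K"],float),np.array(c["origin"],float),A,c
def ray(n,uv):
    K,o,A,c=cam(n); d=np.array(c.get("distortion",np.zeros(5)),float)
    p=cv2.undistortPoints(np.array([[uv]],float),K,d)[0,0]
    return o,A@np.array([p[0],-p[1],-1.])
def at(n,uv,z):
    o,r=ray(n,uv); return o+r*(z-o[2])/r[2]
def proj(n,X):
    K,o,A,c=cam(n); p=A.T@(np.array(X,float)-o); p=np.array([p[0],-p[1],-p[2]])
    d=np.array(c.get("distortion",np.zeros(5)),float)
    return cv2.projectPoints(p[None],np.zeros(3),np.zeros(3),K,d)[0][0,0]
def snap(n,f,crop=None,s=1):
    im=ctrl.get_image(n)[:,:,::-1]
    cv2.imwrite(f'pics/raw_{f}.png',im)
    if crop: im=im[crop[1]:crop[3],crop[0]:crop[2]]
    cv2.imwrite(f'pics/{f}.png',cv2.resize(im,None,fx=s,fy=s,interpolation=cv2.INTER_CUBIC)); 
E
python3 - <<'E'
from h import *
for n in("side","top"): print(ctrl.calibration(n))
s=ctrl.get_state();print({k:np.round(v,3) for k,v in s.items()})
snap("top","top0",None,1.5);snap("side","side0",None,1.5)
E
```

```text
pics
{'K': array([[499.99001832,   0.        , 243.74014765],
       [  0.        , 499.99001832, 195.95438155],
       [  0.        ,   0.        ,   1.        ]]), 'origin': array([-0.46331059,  0.98915157,  1.1107217 ]), 'attitude': array([ 0.44666511, -1.09661971, -2.16430654])}
{'K': array([[428.93629385,   0.        , 262.19057596],
       [  0.        , 428.93629385, 190.15614924],
       [  0.        ,   0.        ,   1.        ]]), 'origin': array([0.38848116, 0.02118512, 1.30130078]), 'attitude': array([ 0.05799612, -0.0404517 , -1.57997257])}
{'time': np.float64(0.0), 'joint_positions': array([ 1.331,  0.322, -0.07 ,  1.452,  0.023,  1.371, -0.057]), 'qd': array([-0.001,  0.002, -0.001,  0.   ,  0.001, -0.   , -0.   ]), 'joint_torque': array([ 0.0000e+00, -4.9128e+01, -4.0400e-01, -3.1252e+01, -6.4000e-02,
        4.4000e-02,  0.0000e+00]), 'position': array([ 0.163, -0.629,  0.291]), 'tool_rot': array([-3.114e+00, -3.970e-01,  1.000e-03]), 'ft_force': array([ 0.002,  0.531, -0.146]), 'torque': array([-0.045,  0.047, -0.014]), 'grip_force': np.float64(0.0), 'grip_width': np.float64(1.001)}
```

View pics/top0.png

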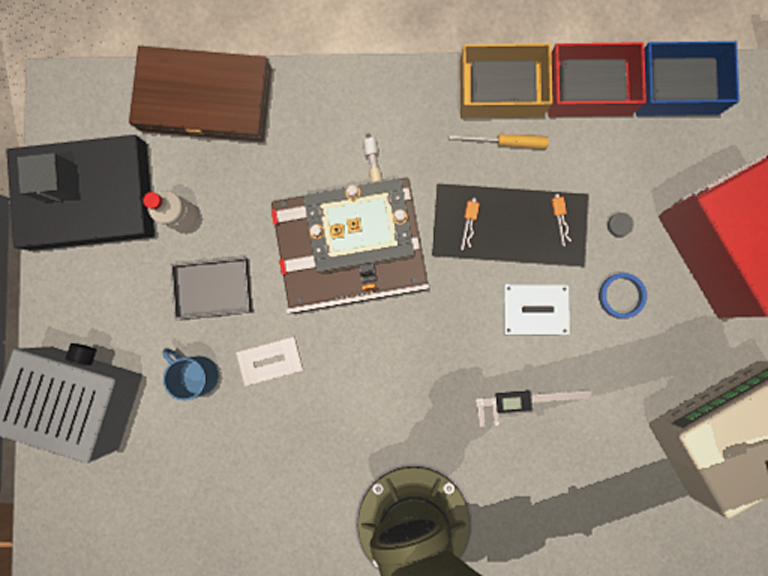

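View pics/side0.png

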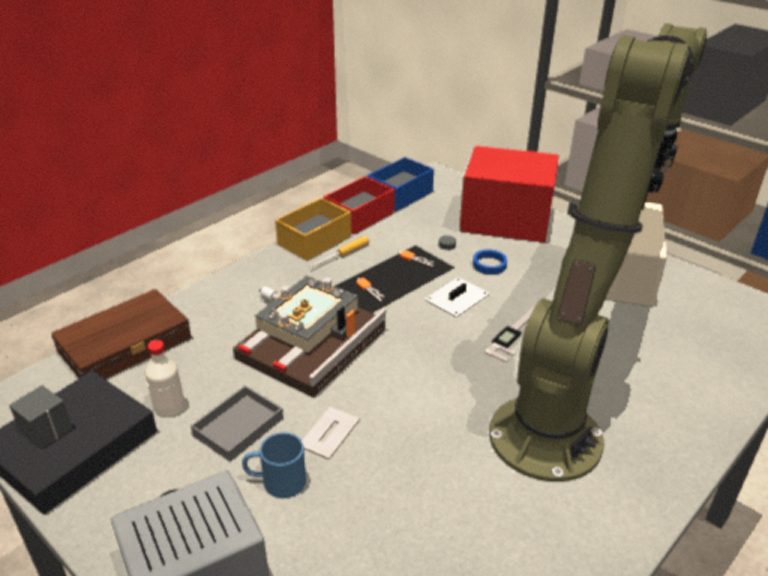

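The top view shows the stage around (355,230) in the enlarged picture, with the red stops on its left (+y). Two brass parts sit at (337,230) and (354,225), and two clips lie on the mat at (470,220) and (562,215). The cover is at (537,309) and the tray at (212,288).

```bash
python3 - <<'E'
import cv2
im=cv2.imread('pics/raw_top0.png')
def z(a,f,s): x0,y0,x1,y1=a; cv2.imwrite(f,cv2.resize(im[y0:y1,x0:x1],None,fx=s,fy=s,interpolation=cv2.INTER_CUBIC))
z((175,85,295,210),'pics/c1.png',4.8*1)
z((285,115,405,230),'pics/c2.png',5)
E
```

```text
(no output)
```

View pics/c1.png

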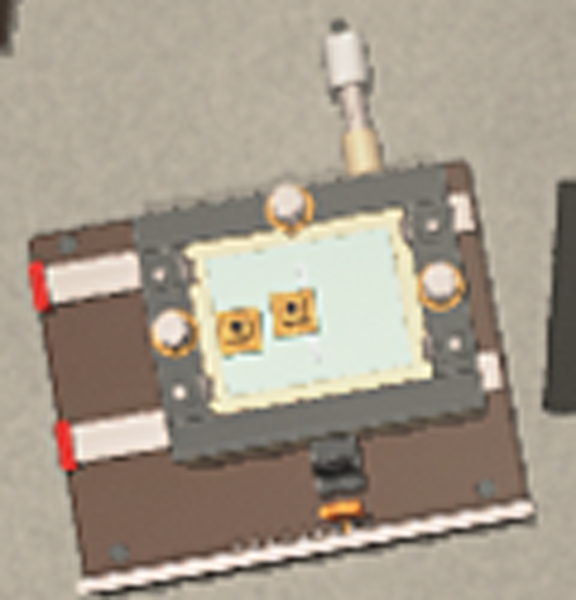

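View pics/c2.png

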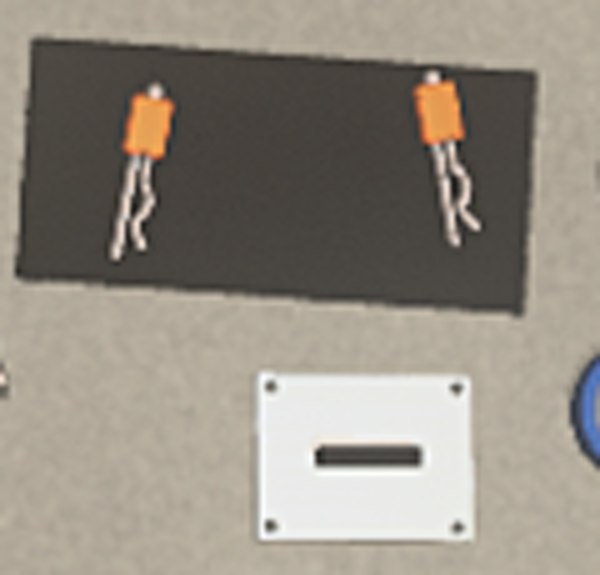

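The first crop shows the well corners at (190,248), (402,208), (432,378) and (212,412). The studs are at (172,330), (290,203) and (442,283), the brass parts at (239,328) and (294,311), the orange tab at (340,510) and the black plate around (335,450). In the second crop, the clip grips are at (149,125) and (439,112) and the rib at (368,456).

```bash
python3 - <<'E'
from h import *
def c1(u,v,z): return at("top",(u/4.8+175-.4,v/4.8+85-.4),z)
def c2(u,v,z): return at("top",(u/5+285-.4,v/5+115-.4),z)
P={}
for n,(u,v,z) in dict(wTL=(190,248,.085),wTR=(402,208,.085),wBR=(432,378,.085),wBL=(212,412,.085),cTL=(135,215,.085),cTR=(445,168,.085),cBR=(485,408,.085),cBL=(180,460,.085),hl=(172,330,.1085),hf=(290,203,.1085),hr=(442,283,.1085),p1=(239,328,.103),p2=(294,311,.103),tab=(340,510,.115),plate=(335,447,.115)).items():
    P[n]=c1(u,v,z); print(n,P[n].round(4))
w=(P['wTL']+P['wTR']+P['wBR']+P['wBL'])/4
yd=P['hl']-P['hr']; print('well',w,'studs mid',(P['hl']+P['hr'])/2,'yaw y-dir deg',np.degrees(np.arctan2(-yd[0],yd[1])),np.linalg.norm(yd[:2]))
for n in ('TL','TR'),: 
    d=P['wTL']-P['wTR'];print(np.degrees(np.arctan2(-d[0],d[1])),np.linalg.norm(d)); d=P['wBL']-P['wBR'];print(np.degrees(np.arctan2(-d[0],d[1])),np.linalg.norm(d))
    d=P['cTL']-P['cTR'];print(np.degrees(np.arctan2(-d[0],d[1])),np.linalg.norm(d)); d=P['cBL']-P['cBR'];print(np.degrees(np.arctan2(-d[0],d[1])),np.linalg.norm(d))
for n,(u,v,z) in dict(gA=(149,125,.015),gAend=(117,255,.009),gAtop=(153,95,.015),gAbot=(144,156,.015),legA0=(137,160,.009),gB=(439,112,.015),gBtop=(434,84,.015),gBbot=(444,142,.015),legB0=(439,147,.009),gBend=(456,242,.009),rib=(368,456,.030),rl=(316,456,.030),rr=(421,456,.030),q1=(260,373,.006),q2=(470,378,.006),q3=(473,541,.006),q4=(258,538,.006)).items():
    P[n]=c2(u,v,z); print(n,P[n].round(4))
print('cov',(P['q1']+P['q2']+P['q3']+P['q4'])/4)
for a,b in(('gAtop','gAbot'),('legA0','gAend'),('gBtop','gBbot'),('legB0','gBend'),('rr','rl'),('q2','q1'),('q3','q4'),('q4','q1'),('q3','q2')):
    d=P[b]-P[a]; print(a,b,np.degrees(np.arctan2(d[1],d[0])).round(1),np.linalg.norm(d).round(4))
tr=[at("top",(x/1.5,y/1.5),.03) for x,y in((174,261),(248,257),(252,312),(178,319))]; print('tray',np.round(tr,3),np.mean(tr,0))
for n,x,y in(('mug',185,378),('sample',269,361),('cleaner',165,208),('tape',623,295),('ring',620,224)): print(n,at("top",(x/1.5,y/1.5),.09 if n=='mug' else .02).round(3))
E
```

```text
wTL [0.621  0.1706 0.085 ]
wTR [0.6437 0.0437 0.085 ]
wBR [0.5413 0.0268 0.085 ]
wBL [0.5224 0.1578 0.085 ]
cTL [0.6413 0.2035 0.085 ]
cTR [0.6676 0.0178 0.085 ]
cBR [ 0.5231 -0.0045  0.085 ]
cBL [0.494  0.1769 0.085 ]
hl [0.5682 0.1784 0.1085]
hf [0.6425 0.1089 0.1085]
hr [0.5941 0.0203 0.1085]
p1 [0.5698 0.1397 0.103 ]
p2 [0.5795 0.1074 0.103 ]
tab [0.4614 0.0805 0.115 ]
plate [0.498  0.0832 0.115 ]
well [0.5820993  0.09972585 0.085     ] studs mid [0.58118726 0.09934152 0.1085    ] yaw y-dir deg 9.311235364042956 0.16017549091657526
10.129260613491713 0.12888805648403384
8.216775181392954 0.13230644202984176
8.040229068913385 0.18755083165432984
9.113039431784422 0.18365126516528177
gA [ 0.6207 -0.1241  0.015 ]
gAend [ 0.5426 -0.1041  0.009 ]
gAtop [ 0.639  -0.1268  0.015 ]
gAbot [ 0.6018 -0.1208  0.015 ]
legA0 [ 0.6004 -0.1172  0.009 ]
gB [ 0.6266 -0.2991  0.015 ]
gBtop [ 0.6437 -0.2965  0.015 ]
gBbot [ 0.6083 -0.3017  0.015 ]
legB0 [ 0.6063 -0.3001  0.009 ]
gBend [ 0.5483 -0.3088  0.009 ]
rib [ 0.419  -0.2483  0.03  ]
rl [ 0.4193 -0.2177  0.03  ]
rr [ 0.4187 -0.2796  0.03  ]
q1 [ 0.4704 -0.1895  0.006 ]
q2 [ 0.4661 -0.3159  0.006 ]
q3 [ 0.368  -0.3151  0.006 ]
q4 [ 0.371  -0.1863  0.006 ]
cov [ 0.41884419 -0.25170638  0.006     ]
gAtop gAbot 170.7 0.0377
legA0 gAend 167.3 0.0593
gBtop gBbot -171.8 0.0358
legB0 gBend -171.4 0.0587
rr rl 89.4 0.0619
q2 q1 88.0 0.1265
q3 q4 88.7 0.1288
q4 q1 -1.9 0.0994
q3 q2 -0.5 0.0981
tray [[0.521 0.471 0.03 ]
 [0.527 0.324 0.03 ]
 [0.418 0.315 0.03 ]
 [0.406 0.462 0.03 ]] [0.46799681 0.39310892 0.03      ]
mug [0.294 0.427 0.09 ]
sample [0.321 0.283 0.02 ]
cleaner [0.63  0.495 0.02 ]
tape [ 0.445 -0.421  0.02 ]
ring [ 0.587 -0.419  0.02 ]
```

```bash
cat >> h.py <<'E'
def Rt(psi):
    a=np.radians(psi); c,s=np.cos(a),np.sin(a); return np.array([[c,s,0],[s,-c,0],[0,0,-1.]])
def plan(xyz,psi,frm=None):
    """xyz = TCP target (m). prints the turn (deg, tool), then the shift (cm, tool axes after turn)"""
    s=ctrl.get_state(); R0=R.from_rotvec(s["tool_rot"]).as_matrix(); p=np.array(s["position"]) if frm is None else np.array(frm)
    t=np.degrees(R.from_matrix(R0.T@Rt(psi)).as_rotvec()); d=Rt(psi).T@(np.array(xyz)-p)*100
    print('turn',t.round(1),'shift cm',d.round(2),'len',np.linalg.norm(d).round(1))
W0=np.array([.582,.0995]); SY=9.
def st(x,y,w=W0):
    a=np.radians(SY); return w+np.array([np.cos(a)*x-np.sin(a)*y,np.sin(a)*x+np.cos(a)*y])
E
python3 -c "
from h import *
plan([.5698,.1397,.25],99)"
```

```text
turn [ -0.1  -0.1 -84.5] shift cm [69.54 52.2   4.13] len 87.0
```

Emit:
drive_tool(
  motion=[
    [[0, 0, 0], [0, 0, -10.6], 0.15],
    [[0, 0, 0], [0, 0, -10.6], 0.15],
    [[0, 0, 0], [0, 0, -10.6], 0.15],
    [[0, 0, 0], [0, 0, -10.6], 0.15],
    [[0, 0, 0], [0, 0, -10.6], 0.15],
    [[0, 0, 0], [0, 0, -10.6], 0.15],
    [[0, 0, 0], [0, 0, -10.6], 0.15],
    [[0, 0, 0], [0, 0, -10.3], 0.15],
  ],
)

```text
time: 1.1
position: [0.163, -0.629, 0.2916]
tool_rot: [-2.032, -2.395, -0.001]
ft_force: [-0.1, -1.3, -0.3]
grip_width: 0.573
grip_force: 0.0
```

Emit:
drive_tool(
  motion=[
    [[3.5, 2.6, 0], [0, 0, 0], 0.15],
    [[3.5, 2.6, 0], [0, 0, 0], 0.15],
    [[3.5, 2.6, 0], [0, 0, 0], 0.15],
    [[3.5, 2.6, 0], [0, 0, 0], 0.15],
    [[3.5, 2.6, 0], [0, 0, 0], 0.15],
    [[3.5, 2.6, 0], [0, 0, 0], 0.15],
    [[3.5, 2.6, 0], [0, 0, 0], 0.15],
    [[3.5, 2.6, 0], [0, 0, 0], 0.15],
    [[3.5, 2.6, 0], [0, 0, 0], 0.15],
    [[3.5, 2.6, 0], [0, 0, 0], 0.15],
    [[3.5, 2.6, 0], [0, 0, 0], 0.15],
    [[3.5, 2.6, 0], [0, 0, 0], 0.15],
  ],
)

```text
time: 2.6
position: [0.4056, -0.164, 0.292]
tool_rot: [-2.04, -2.389, 0.001]
ft_force: [0.6, -0.6, 0.5]
grip_width: 0.576
grip_force: 0.0
```

```bash
python3 -c "
from h import *
s=ctrl.get_state();print(s['time'],s['joint_positions'].round(2))
plan([.5698,.1397,.20],99)"
```

```text
2.6 [ 1.1  -0.14 -0.7   1.92 -0.09  1.33  0.58]
turn [-0.  0.  0.] shift cm [27.42 20.97  9.2 ] len 35.7
```

Emit:
drive_tool(
  motion=[
    [[3.4, 2.6, 0], [0, 0, 0], 0.15],
    [[3.4, 2.6, 0], [0, 0, 0], 0.15],
    [[3.4, 2.6, 0], [0, 0, 0], 0.15],
    [[3.4, 2.6, 0], [0, 0, 0], 0.15],
    [[3.4, 2.6, 0], [0, 0, 0], 0.15],
    [[3.4, 2.6, 0], [0, 0, 0], 0.15],
    [[3.4, 2.6, 0], [0, 0, 0], 0.15],
    [[3.62, 2.77, 2.6], [0, 0, 0], 0.15],
    [[0, 0, 3.3], [0, 0, 0], 0.15],
    [[0, 0, 3.3], [0, 0, 0], 0.15],
    [[0, 0, 0], [0, 0, 0], 0.15],
    [[0, 0, 0], [0, 0, 0], 0.15],
  ],
)

```text
time: 4.1
position: [0.5698, 0.1384, 0.2013]
tool_rot: [2.039, 2.389, 0.001]
ft_force: [-0.0, -0.5, 0.5]
grip_width: 0.573
grip_force: 0.0
```

```bash
python3 -c "
from h import *
snap('top','t1',(150,60,310,200),3.6);snap('side','s1',(140,160,280,265),5)
s=ctrl.get_state();print(s['position'],s['joint_positions'].round(2))
plan([.5698,.1397,.159],99)
a=cv2.imread('pics/t1.png');b=cv2.imread('pics/s1.png')
h=min(a.shape[0],b.shape[0]);
f=lambda i:cv2.resize(i,(400,int(i.shape[0]*400/i.shape[1])))
a,b=f(a),f(b);H=max(a.shape[0],b.shape[0])
c=np.zeros((H,800,3),np.uint8);c[:a.shape[0],:400]=a;c[:b.shape[0],400:]=b
cv2.imwrite('pics/m1.png',c)"
```

```text
[0.57013779 0.1385424  0.20195607] [ 0.53  0.42 -1.01  1.7   0.37  1.23 -0.41]
turn [0.2 0.  0. ] shift cm [ 0.12 -0.02  4.3 ] len 4.3
```

View pics/m1.png

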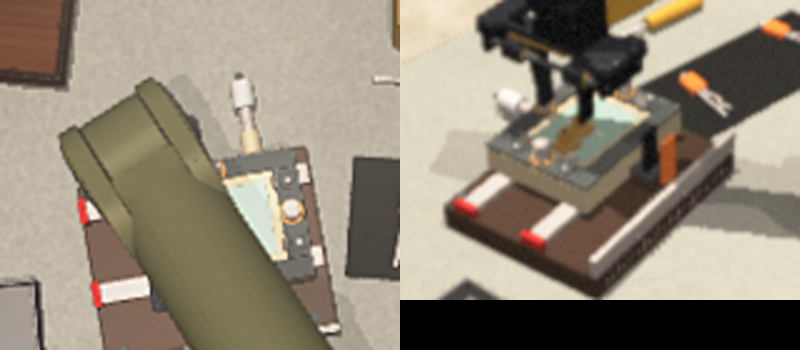

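The side view shows the open fingers straddling the row of brass parts, around (580,90) in the mosaic. Next I go down onto the first part's neck.

Emit:
drive_tool(
  motion=[
    [[0.1, 0, 2.2], [0, 0, 0], 0.15],
    [[0, 0, 2.1], [0, 0, 0], 0.15],
    [[0, 0, 0], [0, 0, 0], 0.15],
    [[0, 0, 0], [0, 0, 0], -1],
    [[0, 0, 0], [0, 0, 0], -1],
    [[0, 0, 0], [0, 0, 0], -1],
    [[0, 0, 0], [0, 0, 0], -1],
    [[0, 0, 0], [0, 0, 0], -1],
  ],
  force=25,
)

```text
time: 5.2
position: [0.5694, 0.1394, 0.1575]
tool_rot: [2.039, 2.389, 0.001]
ft_force: [-0.3, 0.7, 0.3]
grip_width: 0.156
grip_force: 25.0
```

```bash
python3 -c "
from h import *
plan([.468,.425,.21],99,[.5694,.1394,.21])
plan([.5795,.1074,.21],99,[.468,.425,.21])"
```

```text
turn [0. 0. 0.] shift cm [29.79 -5.55  0.  ] len 30.3
turn [0. 0. 0.] shift cm [-33.11   6.04   0.  ] len 33.7
```

Emit:
drive_tool(
  motion=[
    [[0, 0, -2.6], [0, 0, 0], -1],
    [[0, 0, -2.6], [0, 0, 0], -1],
    [[5, -0.95, 0], [0, 0, 0], -1],
    [[5, -0.95, 0], [0, 0, 0], -1],
    [[5, -0.95, 0], [0, 0, 0], -1],
    [[5, -0.9, 0], [0, 0, 0], -1],
    [[5, -0.9, 0], [0, 0, 0], -1],
    [[4.8, -0.9, 0], [0, 0, 0], -1],
    [[0, 0, 4], [0, 0, 0], -1],
    [[0, 0, 4], [0, 0, 0], -1],
    [[0, 0, 4.3], [0, 0, 0], -1],
    [[0, 0, 0], [0, 0, 0], -1],
  ],
)

```text
time: 6.7
position: [0.4672, 0.4246, 0.0845]
tool_rot: [-2.039, -2.389, 0.003]
ft_force: [1.0, -0.5, -0.1]
grip_width: 0.158
grip_force: 43.0
```

Emit:
drive_tool(
  motion=[
    [[0, 0, 0], [0, 0, 0], -0.2],
    [[0, 0, 0], [0, 0, 0], -0.2],
    [[0, 0, 0], [0, 0, 0], -0.2],
    [[0, 0, -4.1], [0, 0, 0], 0.15],
    [[0, 0, -4.1], [0, 0, 0], 0.15],
    [[0, 0, -4.1], [0, 0, 0], 0.15],
    [[-5.5, 1, 0], [0, 0, 0], 0.15],
    [[-5.5, 1, 0], [0, 0, 0], 0.15],
    [[-5.5, 1, 0], [0, 0, 0], 0.15],
    [[-5.5, 1, 0], [0, 0, 0], 0.15],
    [[-5.5, 1, 0], [0, 0, 0], 0.15],
    [[-5.6, 1, 0], [0, 0, 0], 0.15],
  ],
)

```text
time: 8.2
position: [0.5792, 0.1056, 0.2098]
tool_rot: [2.039, 2.389, 0.0]
ft_force: [0.8, -0.6, 0.3]
grip_width: 0.576
grip_force: 0.0
```

```bash
python3 -c "
from h import *
plan([.5795,.1074,.158],99)"
```

```text
turn [0.1 0.  0. ] shift cm [0.17 0.06 5.18] len 5.2
```

Emit:
drive_tool(
  motion=[
    [[0.1, 0, 2.6], [0, 0, 0], 0.15],
    [[0, 0, 2.6], [0, 0, 0], 0.15],
    [[0, 0, 0], [0, 0, 0], 0.15],
    [[0, 0, 0], [0, 0, 0], -1],
    [[0, 0, 0], [0, 0, 0], -1],
    [[0, 0, 0], [0, 0, 0], -1],
    [[0, 0, 0], [0, 0, 0], -1],
    [[0, 0, 0], [0, 0, 0], -1],
  ],
  force=25,
)

```text
time: 9.2
position: [0.5789, 0.1085, 0.1576]
tool_rot: [2.039, 2.389, 0.001]
ft_force: [-0.3, -0.1, 1.8]
grip_width: 0.155
grip_force: 25.0
```

```bash
python3 -c "
from h import *
s=ctrl.get_state()
plan([.468,.36,.21],99,[.5794,.107,.21])
plan(list(st(-.093,0))+[.21],99,[.468,.36,.21])
print(st(-.093,0))"
```

```text
turn [0. 0. 0.] shift cm [26.73 -7.05  0.  ] len 27.6
turn [0. 0. 0.] shift cm [-27.51  -2.12   0.  ] len 27.6
[0.49014498 0.08495159]
```

Emit:
drive_tool(
  motion=[
    [[0, 0, -2.6], [0, 0, 0], -1],
    [[0, 0, -2.6], [0, 0, 0], -1],
    [[5.4, -1.4, 0], [0, 0, 0], -1],
    [[5.4, -1.4, 0], [0, 0, 0], -1],
    [[5.3, -1.4, 0], [0, 0, 0], -1],
    [[5.3, -1.4, 0], [0, 0, 0], -1],
    [[5.3, -1.4, 0], [0, 0, 0], -1],
    [[0, 0, 4], [0, 0, 0], -1],
    [[0, 0, 4], [0, 0, 0], -1],
    [[0, 0, 4.2], [0, 0, 0], -1],
    [[0, 0, 0], [0, 0, 0], -1],
  ],
)

```text
time: 10.58
position: [0.4666, 0.3606, 0.0851]
tool_rot: [-2.038, -2.389, 0.005]
ft_force: [0.6, 0.2, -1.1]
grip_width: 0.159
grip_force: 42.9
```

Emit:
drive_tool(
  motion=[
    [[0, 0, 0], [0, 0, 0], -0.2],
    [[0, 0, 0], [0, 0, 0], -0.2],
    [[0, 0, 0], [0, 0, 0], -0.2],
    [[0, 0, -4.1], [0, 0, 0], 0.4],
    [[0, 0, -4.1], [0, 0, 0], 0.4],
    [[0, 0, -4.1], [0, 0, 0], 0.4],
    [[0, 0, 0], [0, 0, 0], 0.4],
  ],
)

```text
time: 11.45
position: [0.4687, 0.3627, 0.2142]
tool_rot: [2.038, 2.388, 0.01]
ft_force: [-0.2, -0.2, -0.8]
grip_width: 0.682
grip_force: 0.0
```

```bash
cat >> h.py <<'E'
def mosaic(f,a,b):
    snap('top',f+'t',a,5);snap('side',f+'s',b,5)
    g=lambda i:cv2.resize(i,(400,int(i.shape[0]*400/i.shape[1])),interpolation=cv2.INTER_CUBIC)
    i,j=g(cv2.imread(f'pics/{f}t.png')),g(cv2.imread(f'pics/{f}s.png'))
    c=np.zeros((max(i.shape[0],j.shape[0]),800,3),np.uint8);c[:i.shape[0],:400]=i;c[:j.shape[0],400:]=j
    cv2.imwrite(f'pics/{f}.png',c)
E
python3 -c "
from h import *
mosaic('m2',(170,80,290,210),(150,170,270,270))"
```

```text
(no output)
```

View pics/m2.png

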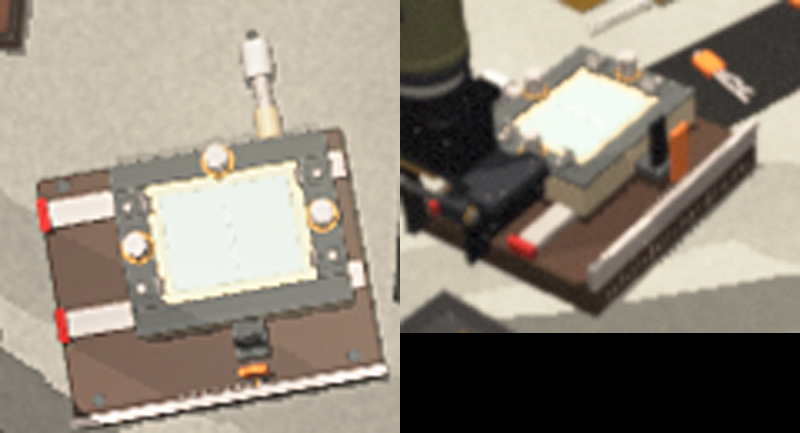

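The glass is clear. In the side part of the mosaic, the black plate's top is at (656,118) and the orange tab's at (679,127).

```bash
python3 -c "
from h import *
for u,v in((256,118),(279,127)):
  X=at('side',(u/3.333+149.6,v/3.333+169.6),.115); d=X[:2]-W0; a=np.radians(9); print(X.round(4),'stage',(d[0]*np.cos(a)+d[1]*np.sin(a)).round(4),(-d[0]*np.sin(a)+d[1]*np.cos(a)).round(4))
for x in(-.106,-.08): print(proj('top',list(st(x,0))+[.115]), proj('side',list(st(x,0))+[.115]))
# in mosaic px
for x in(-.106,-.08): 
  p=proj('top',list(st(x,0))+[.115]);q=proj('side',list(st(x,0))+[.115]);print(((p-[169.6,79.6])*3.333).round(),((q-[149.6,169.6])*3.333).round()+[400,0])
"
```

```text
[0.4897 0.0832 0.115 ] stage -0.0937 -0.0017
[0.4628 0.0779 0.115 ] stage -0.1211 -0.0027
[244.5393929  185.15188061] [229.10994901 206.53535447]
[243.01329036 175.94966715] [222.75453002 203.84431117]
[250. 352.] [665. 123.]
[245. 321.] [644. 114.]
```

```bash
python3 -c "
from h import *
t=list(st(-.1075,-.001)); print(t)
plan(t+[.16],99)"
```

```text
[np.float64(0.47597993785106285), np.float64(0.08169560666758005)]
turn [0.1 0.  0. ] shift cm [-27.71  -3.54   5.05] len 28.4
```

Emit:
drive_tool(
  motion=[
    [[-5.5, -0.7, 0], [0, 0, 0], 0.15],
    [[-5.5, -0.7, 0], [0, 0, 0], 0.15],
    [[-5.5, -0.7, 0], [0, 0, 0], 0.15],
    [[-5.5, -0.7, 0], [0, 0, 0], 0.15],
    [[-5.7, -0.74, 0], [0, 0, 0], 0.15],
    [[0, 0, 2.5], [0, 0, 0], 0.15],
    [[0, 0, 0], [0, 0, 0], 0.15],
    [[0, 0, 0], [0, 0, 0], 0.15],
  ],
  force=5,
)

```text
time: 12.55
position: [0.4758, 0.0832, 0.1853]
tool_rot: [-2.036, -2.391, -0.0]
ft_force: [0.6, -0.1, 0.7]
grip_width: 0.579
grip_force: 0.0
```

```bash
python3 -c "
from h import *
t=list(st(-.1075,-.001))
plan(t+[.159],99)
mosaic('m3',(170,80,290,210),(190,170,270,235))"
```

```text
turn [-0.  -0.1  0.2] shift cm [-0.15 -0.    2.63] len 2.6
```

View pics/m3.png

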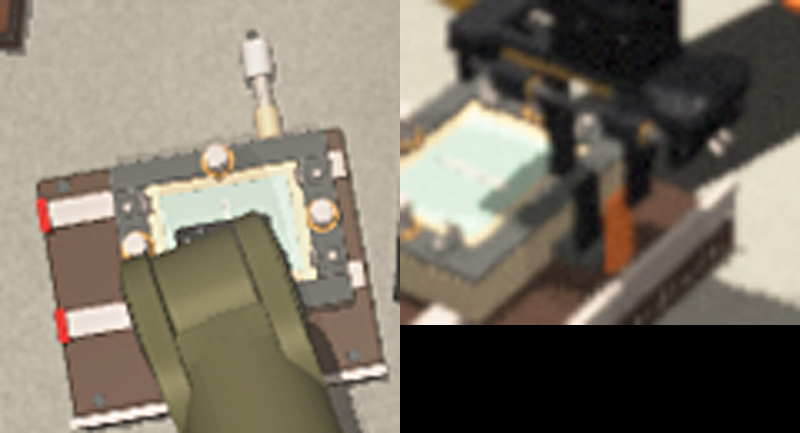

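The fingers, at (562,130) and (638,170), straddle the black plate at (590,220) and the orange tab at (620,220). Next I go down and close gently.

Emit:
drive_tool(
  motion=[
    [[-0.15, 0, 1.3], [0, 0, 0], 0.15],
    [[0, 0, 1.3], [0, 0, 0], 0.15],
    [[0, 0, 0], [0, 0, 0], 0.15],
    [[0, 0, 0], [0, 0, 0], -1],
    [[0, 0, 0], [0, 0, 0], -1],
    [[0, 0, 0], [0, 0, 0], -1],
    [[0, 0, 0], [0, 0, 0], -1],
    [[0, 0, 0], [0, 0, 0], -1],
  ],
  force=5,
)

```text
time: 13.65
position: [0.4762, 0.0805, 0.1594]
tool_rot: [2.039, 2.39, -0.001]
ft_force: [-3.2, -0.7, 4.2]
grip_width: 0.365
grip_force: 5.0
```

Emit:
drive_tool(
  motion=[
    [[0, 0.0, 0], [0, 0, 0], -1],
    [[0, 0.15, 0], [0, 0, 0], -1],
    [[0, 0.1, 0], [0, 0, 0], -1],
    [[0, 0, 0], [0, 0, 0], -1],
    [[0, 0, 0], [0, 0, 0], -1],
  ],
  force=28,
)

```text
time: 14.28
position: [0.4793, 0.0811, 0.1595]
tool_rot: [2.039, 2.389, 0.001]
ft_force: [1.6, 0.7, 2.8]
grip_width: 0.291
grip_force: 28.0
```

Emit:
drive_tool(
  motion=[
    [[0.2, 0, 0], [0, 0, 0], -1],
    [[0.4, 0, 0], [0, 0, 0], -1],
    [[0.4, 0, 0], [0, 0, 0], -1],
    [[0.4, 0, 0], [0, 0, 0], -1],
    [[0.4, 0, 0], [0, 0, 0], -1],
    [[0.4, 0, 0], [0, 0, 0], -1],
    [[0.4, 0, 0], [0, 0, 0], -1],
    [[0.4, 0, 0], [0, 0, 0], -1],
    [[0.4, 0, 0], [0, 0, 0], -1],
    [[0.4, 0, 0], [0, 0, 0], -1],
    [[0.2, 0, 0], [0, 0, 0], -1],
    [[0, 0, 0], [0, 0, 0], -1],
  ],
)

```text
time: 15.78
position: [0.4726, 0.1207, 0.158]
tool_rot: [2.039, 2.39, 0.003]
ft_force: [5.2, 0.6, -9.5]
grip_width: 0.293
grip_force: 28.0
```

Emit:
drive_tool(
  motion=[
    [[0.3, 0, -0.1], [0, 0, 0], -1],
    [[0.3, 0, 0], [0, 0, 0], -1],
    [[0.3, 0, 0], [0, 0, 0], -1],
    [[0.3, 0, 0], [0, 0, 0], -1],
    [[0.2, 0, 0], [0, 0, 0], -1],
    [[0, 0, 0], [0, 0, 0], -1],
  ],
)

```text
time: 16.52
position: [0.4703, 0.134, 0.1581]
tool_rot: [-2.039, -2.39, -0.003]
ft_force: [8.4, 1.9, -16.7]
grip_width: 0.292
grip_force: 28.0
```

Emit:
drive_tool(
  motion=[
    [[0.3, 0.05, 0.1], [0, 0, 0], -1],
    [[0.3, 0.05, 0], [0, 0, 0], -1],
    [[0.3, 0, 0], [0, 0, 0], -1],
    [[0.2, 0, 0], [0, 0, 0], -1],
    [[0, 0, 0], [0, 0, 0], -1],
  ],
)

```text
time: 17.15
position: [0.4687, 0.1454, 0.1581]
tool_rot: [-2.038, -2.389, 0.001]
ft_force: [4.7, 1.4, -19.9]
grip_width: 0.294
grip_force: 28.0
```

Emit:
drive_tool(
  motion=[
    [[0.3, 0, 0.15], [0, 0, 0], -1],
    [[0.3, 0, 0], [0, 0, 0], -1],
    [[0.3, 0, 0], [0, 0, 0], -1],
    [[0, 0, 0], [0, 0, 0], -1],
    [[0, 0, 0], [0, 0, 0], -1],
  ],
)

```text
time: 17.77
position: [0.4687, 0.1469, 0.158]
tool_rot: [2.04, 2.38, -0.018]
ft_force: [0.2, -18.9, -0.0]
grip_width: 0.289
grip_force: 28.0
```

The push force rises to 19 N, so the carriage is at its stops. I let go here.

Emit:
drive_tool(
  motion=[
    [[0, 0, 0], [0, 0, 0], -0.1],
    [[0, 0, 0], [0, 0, 0], 0.15],
    [[0, 0, 0], [0, 0, 0], 0.15],
    [[-0.5, 0, 0], [0, 0, 0], 0.15],
    [[0, 0, -3], [0, 0, 0], 0.15],
    [[0, 0, -5], [0, 0, 0], 0.15],
    [[0, 0, -5], [0, 0, 0], 0.15],
    [[0, 0, 0], [0, 0, 0], 0.15],
  ],
)

```text
time: 18.77
position: [0.4712, 0.1505, 0.2919]
tool_rot: [2.035, 2.385, 0.009]
ft_force: [-0.9, 0.5, -0.6]
grip_width: 0.577
grip_force: 0.0
```

```bash
python3 -c "
from h import *
s=ctrl.get_state();print(s['joint_positions'].round(2))
plan([.419,-.25,.25],0); plan([.419,-.25,.25],180)"
```

```text
[ 0.81  0.05 -1.19  1.8   0.05  1.32 -0.23]
turn [ 0.4 -0.4 99. ] shift cm [-5.22 40.05  4.19] len 40.6
turn [  0.3   0.4 -81. ] shift cm [  5.22 -40.05   4.19] len 40.6
```

```bash
python3 -c "
from h import *
plan([.419,-.25,.20],89)
mosaic('m4',(285,115,405,230),(270,140,340,220))"
```

```text
turn [ 0.5  0.  10. ] shift cm [-40.14  -4.53   9.19] len 41.4
```

View pics/m4.png

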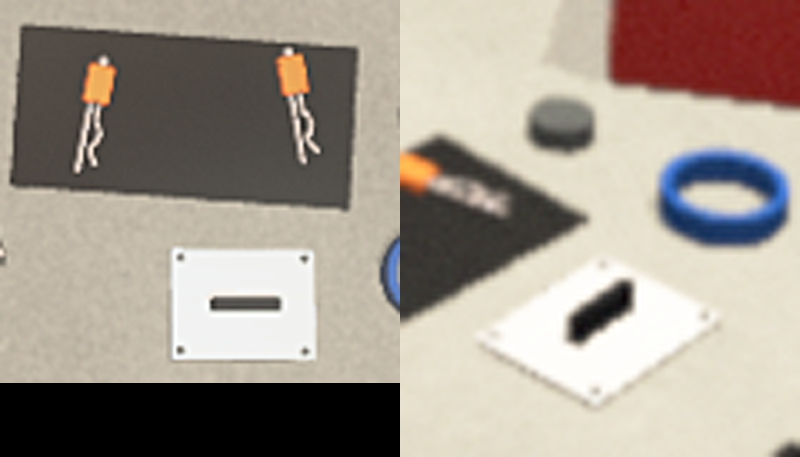

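The cover and clips lie where they were, with the rib at (245,303) in the mosaic. I go to the cover.

Emit:
drive_tool(
  motion=[
    [[0, 0, 0], [0.5, 0, 10], -0.2],
    [[-5.7, -0.65, 0], [0, 0, 0], -0.2],
    [[-5.7, -0.65, 0], [0, 0, 0], -0.2],
    [[-5.7, -0.65, 0], [0, 0, 0], -0.2],
    [[-5.7, -0.65, 0], [0, 0, 0], -0.2],
    [[-5.7, -0.65, 0], [0, 0, 0], -0.2],
    [[-5.7, -0.65, 0], [0, 0, 0], -0.2],
    [[-5.9, -0.65, 0], [0, 0, 0], -0.2],
    [[0, 0, 4.5], [0, 0, 0], -0.2],
    [[0, 0, 4.7], [0, 0, 0], -0.2],
    [[0, 0, 0], [0, 0, 0], -0.2],
    [[0, 0, 0], [0, 0, 0], -0.2],
  ],
)

```text
time: 20.38
position: [0.4165, -0.2509, 0.1971]
tool_rot: [-2.235, -2.2, 0.01]
ft_force: [0.2, 0.4, 1.1]
grip_width: 0.398
grip_force: 0.0
```

```bash
python3 -c "
from h import *
plan([.419,-.249,.078],89)"
```

```text
turn [-0.5  0.   0.1] shift cm [ 0.19  0.25 11.91] len 11.9
```

Emit:
drive_tool(
  motion=[
    [[0.2, 0.25, 4], [-0.5, 0, 0], -0.2],
    [[0, 0, 4], [0, 0, 0], -0.2],
    [[0, 0, 2.4], [0, 0, 0], -0.2],
    [[0, 0, 1.5], [0, 0, 0], -0.2],
    [[0, 0, 0], [0, 0, 0], -0.2],
    [[0, 0, 0], [0, 0, 0], -1],
    [[0, 0, 0], [0, 0, 0], -1],
    [[0, 0, 0], [0, 0, 0], -1],
    [[0, 0, 0], [0, 0, 0], -1],
    [[0, 0, 0], [0, 0, 0], -1],
  ],
  force=40,
)

```text
time: 21.62
position: [0.4187, -0.2495, 0.0781]
tool_rot: [2.239, 2.201, -0.001]
ft_force: [0.8, 0.2, 5.5]
grip_width: 0.133
grip_force: 40.0
```

Emit:
drive_tool(
  motion=[
    [[0, 0, -4], [0, 0, 0], -1],
    [[0, 0, -4], [0, 0, 0], -1],
    [[0, 0, -5], [0, 0, 0], -1],
    [[0, 0, 0], [0, 0, -5], -1],
    [[0, 0, 0], [0, 0, -5], -1],
    [[0, 0, 0], [0, 0, 0], -1],
  ],
)

```text
time: 22.38
position: [0.4172, -0.2487, 0.2065]
tool_rot: [-2.04, -2.387, 0.001]
ft_force: [-0.8, 0.0, -3.5]
grip_width: 0.137
grip_force: 40.0
```

```bash
python3 -c "
from h import *
mosaic('m5',(160,85,290,205),(150,170,260,260))
im=cv2.imread('pics/raw_m5t.png')[85:205,160:290]
cv2.imwrite('pics/m5b.png',cv2.resize(im,None,fx=5,fy=5,interpolation=cv2.INTER_CUBIC))"
```

```text
(no output)
```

View pics/m5b.png

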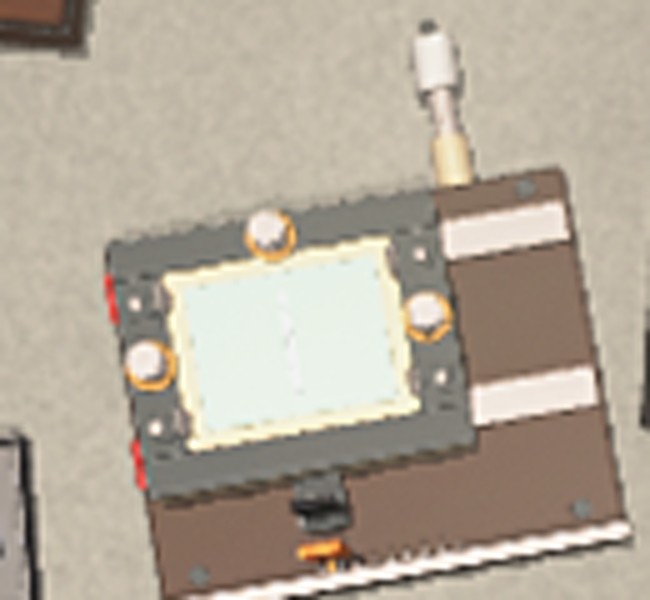

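The carriage sits against the red stops. The well corners are at (162,275), (388,237), (418,413) and (188,452); the stud tops are at (147,362), (269,231) and (428,314).

```bash
python3 -c "
from h import *
f=lambda u,v,z: at('top',(u/5+159.6,v/5+84.6),z)
c=[f(162,275,.085),f(388,237,.085),f(418,413,.085),f(188,452,.085)]
w=np.mean(c,0);print('well',w.round(4))
L,F,Rr=f(147,362,.1085),f(269,231,.1085),f(428,314,.1085)
print(L.round(4),F.round(4),Rr.round(4),'mid',((L+Rr)/2).round(4))
d=L-Rr;print(np.degrees(np.arctan2(-d[0],d[1])),np.linalg.norm(d))
for a,b in((0,1),(3,2)): d=c[a]-c[b];print(np.degrees(np.arctan2(-d[0],d[1])),np.linalg.norm(d))
for a,b in((0,3),(1,2)): d=c[a]-c[b];print(np.degrees(np.arctan2(d[1],d[0])),np.linalg.norm(d))
a=np.radians(9); print('pred',st(0,.067)); 
d=F[:2]-((L+Rr)/2)[:2]; print('far in stage',d[0]*np.cos(a)+d[1]*np.sin(a),-d[0]*np.sin(a)+d[1]*np.cos(a))
"
```

```text
well [0.5714 0.1615 0.085 ]
[0.5586 0.2386 0.1085] [0.6321 0.1699 0.1085] [0.584  0.0807 0.1085] mid [0.5713 0.1596 0.1085]
9.12851474907075 0.15995782510061188
8.976023436823002 0.1314537744675164
9.06031043179946 0.13309819682194135
8.328449164325448 0.10319985842642004
9.241873292486973 0.10299857698386926
pred [0.57151889 0.16567512]
far in stage 0.061658749278483624 0.0006132034008069758
```

```bash
python3 -c "
from h import *
plan([.5714,.1607,.20],99)"
```

```text
turn [-0.1 -0.  -0. ] shift cm [38.03 21.6   0.66] len 43.7
```

Emit:
drive_tool(
  motion=[
    [[4.2, 2.4, 0], [0, 0, 0], -1],
    [[4.2, 2.4, 0], [0, 0, 0], -1],
    [[4.2, 2.4, 0], [0, 0, 0], -1],
    [[4.2, 2.4, 0], [0, 0, 0], -1],
    [[4.2, 2.4, 0], [0, 0, 0], -1],
    [[4.2, 2.4, 0], [0, 0, 0], -1],
    [[4.2, 2.4, 0], [0, 0, 0], -1],
    [[4.2, 2.4, 0], [0, 0, 0], -1],
    [[4.4, 2.4, 0.6], [0, 0, 0], -1],
    [[0, 0, 0], [0, 0, 0], -1],
    [[0, 0, 0], [0, 0, 0], -1],
  ],
)

```text
time: 23.85
position: [0.5714, 0.1597, 0.2002]
tool_rot: [-2.04, -2.389, 0.004]
ft_force: [0.4, -0.1, -3.3]
grip_width: 0.131
grip_force: 40.0
```

```bash
python3 -c "
from h import *
plan([.5714,.1607,.20],99)
snap('side','s6',(130,165,250,255),6.6)"
```

```text
turn [-0.1  0.1  0. ] shift cm [0.1  0.02 0.02] len 0.1
```

View pics/s6.png

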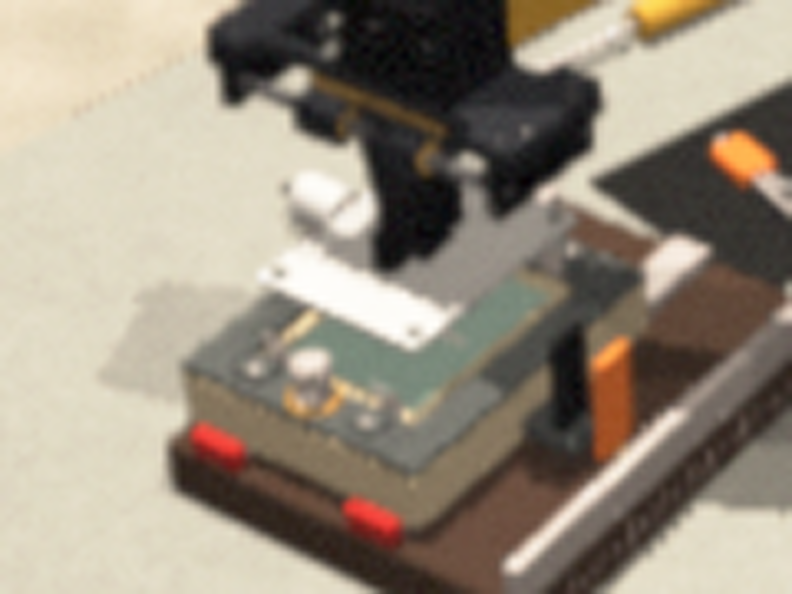

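The held plate hangs level above the well, with corners at (258,275), (412,348) and (575,212). I check its centre in code.

```bash
python3 -c "
from h import *
f=lambda u,v,z: at('side',(u/6.6+129.6,v/6.6+164.6),z)
a,b,c=[f(*q,.128) for q in((258,275),(412,348),(575,212))]
print(a,b,c,np.linalg.norm(a-b),np.linalg.norm(b-c),'centre',(a+c)/2)
A,B,C=[f(*q,.085) for q in((185,372),(420,470),(648,282))]
print('carr',A,B,C,np.linalg.norm(A-B),np.linalg.norm(B-C))
S=f(311,358,.1085);print('left stud top',S)
for p in (S,): print((p-[.5586,.2386,.1085]).round(4))
"
```

```text
[0.60871905 0.22834291 0.128     ] [0.51035283 0.21456412 0.128     ] [0.53314433 0.08503158 0.128     ] 0.09932656984033952 0.13152235624748554 centre [0.57093169 0.15668724 0.128     ]
carr [0.62029118 0.27035458 0.085     ] [0.48028665 0.23988782 0.085     ] [0.50578577 0.06180164 0.085     ] 0.14328115723990567 0.17990245560796905
left stud top [0.55949353 0.23803316 0.1085    ]
[ 0.0009 -0.0006  0.    ]
```

Emit:
drive_tool(
  motion=[
    [[0.3, 0, 1], [0, 0, 0], -1],
    [[0, 0, 1], [0, 0, 0], -1],
    [[0, 0, 0.5], [0, 0, 0], -1],
    [[0, 0, 0.3], [0, 0, 0], -1],
    [[0, 0, 0.3], [0, 0, 0], -1],
    [[0, 0, 0], [0, 0, 0], -1],
  ],
  force=50,
)

```text
time: 24.65
position: [0.5715, 0.1632, 0.1703]
tool_rot: [2.039, 2.389, -0.0]
ft_force: [-0.1, -0.4, -2.5]
grip_width: 0.134
grip_force: 50.0
```

Emit:
drive_tool(
  motion=[
    [[0, 0, 0.3], [0, 0, 0], -1],
    [[0, 0, 0.3], [0, 0, 0], -1],
    [[0, 0, 0.2], [0, 0, 0], -1],
    [[0, 0, 0.2], [0, 0, 0], -1],
    [[0, 0, 0], [0, 0, 0], -1],
  ],
)

```text
time: 25.28
position: [0.5711, 0.163, 0.1592]
tool_rot: [2.039, 2.39, -0.001]
ft_force: [2.1, 1.7, -5.8]
grip_width: 0.133
grip_force: 50.0
```

Emit:
drive_tool(
  motion=[
    [[0, 0, 0.2], [0, 0, 0], -1],
    [[0, 0, 0.15], [0, 0, 0], -1],
    [[0, 0, 0.1], [0, 0, 0], -1],
    [[0, 0, 0], [0, 0, 0], -1],
  ],
)

```text
time: 25.78
position: [0.5711, 0.1632, 0.1572]
tool_rot: [2.038, 2.389, -0.003]
ft_force: [-2.5, -0.2, 7.9]
grip_width: 0.13
grip_force: 50.0
```

Emit:
drive_tool(
  motion=[
    [[0, 0, 0.2], [0, 0, 0], -1],
    [[0, 0, 0.1], [0, 0, 0], -1],
    [[0, 0, 0], [0, 0, 0], -1],
  ],
)

```text
time: 26.15
position: [0.5711, 0.1633, 0.1571]
tool_rot: [2.038, 2.388, -0.005]
ft_force: [-10.9, -4.7, 26.6]
grip_width: 0.134
grip_force: 50.0
```

Emit:
drive_tool(
  motion=[
    [[0, 0, -0.3], [0, 0, 0], -0.3],
    [[0, 0, 0], [0, 0, 0], -0.3],
    [[0, 0, -2], [0, 0, 0], -0.3],
    [[0, 0, -5], [0, 0, 0], -0.1],
    [[0, 0, -6], [0, 0, 0], -0.1],
    [[-4.8, -2, 0], [0, 0, 0], -0.1],
    [[-4.8, -2, 0], [0, 0, 0], -0.1],
    [[-4.8, -2, 0], [0, 0, 0], -0.1],
    [[-4.8, -2, 0], [0, 0, 0], -0.1],
    [[-4.8, -2, 0], [0, 0, 0], -0.1],
    [[-4.8, -2, 0], [0, 0, 0], -0.1],
    [[-4.8, -2, 0], [0, 0, 0], -0.1],
  ],
)

```text
time: 27.65
position: [0.4854, -0.1919, 0.2871]
tool_rot: [2.038, 2.388, -0.001]
ft_force: [0.4, -0.1, 0.1]
grip_width: 0.453
grip_force: 0.0
```

Emit:
drive_tool(
  motion=[
    [[-5, -1.5, 0], [0, 0, 0], -0.1],
    [[-5, -1.5, 0], [0, 0, 0], -0.1],
    [[-5, 0, 0], [0, 0, 0], -0.1],
    [[0, 0, 0], [0, 0, 0], -0.1],
  ],
)

```text
time: 28.15
position: [0.4784, -0.3483, 0.2859]
tool_rot: [2.047, 2.382, -0.0]
ft_force: [0.8, 1.2, -0.6]
grip_width: 0.451
grip_force: 0.0
```

```bash
python3 -c "
from h import *
snap('top','t7');snap('side','s7',(130,130,330,260),4)
im=cv2.imread('pics/raw_t7.png')
a=cv2.resize(im[85:205,165:295],None,fx=3.05,fy=3.05,interpolation=cv2.INTER_CUBIC)
b=cv2.resize(im[110:190,285:405],None,fx=3.3,fy=3.3,interpolation=cv2.INTER_CUBIC)
c=np.zeros((370,800,3),np.uint8);c[:a.shape[0],:a.shape[1]]=a;c[:b.shape[0],400:400+b.shape[1]]=b
cv2.imwrite('pics/m7.png',c)
s=ctrl.get_state();print(s['position'],s['joint_positions'].round(2))"
```

```text
[ 0.4800047  -0.34299005  0.28634974] [ 1.22  0.28 -0.77  1.59  0.2   1.35  0.59]
```

View pics/m7.png

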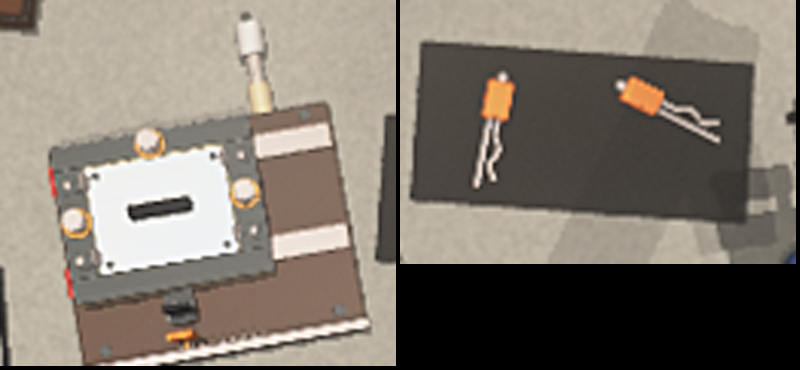

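The cover sits flat in the well and the tab is released. Clip A is unchanged at (498,100); clip B has been knocked aside to (642,95), its leg tip now at (718,140). I do clip A first.

```bash
python3 -c "
from h import *
f=lambda u,v,z: at('top',((u-400)/3.3+284.6,v/3.3+109.6),z)
g=f(642,95,.015);t=f(719,141,.009);d=t-g;print('B',g.round(4),t.round(4),np.linalg.norm(d),'dir',np.degrees(np.arctan2(d[1],d[0]))+2.8)
g=f(498,100,.015);print('A',g.round(4))
plan([.6207,-.1241,.2],168)"
```

```text
B [ 0.6229 -0.2555  0.015 ] [ 0.5806 -0.3262  0.009 ] 0.08262175330716653 dir -118.08048548427513
A [ 0.6198 -0.1238  0.015 ]
turn [  0.1  -0.  -69. ] shift cm [-9.21 24.34  8.63] len 27.4
```

Emit:
drive_tool(
  motion=[
    [[0, 0, 0], [0, 0, -9.9], 0.05],
    [[0, 0, 0], [0, 0, -9.9], 0.05],
    [[0, 0, 0], [0, 0, -9.9], 0.05],
    [[0, 0, 0], [0, 0, -9.9], 0.05],
    [[0, 0, 0], [0, 0, -9.9], 0.05],
    [[0, 0, 0], [0, 0, -9.9], 0.05],
    [[0, 0, 0], [0, 0, -9.6], 0.05],
    [[-1.8, 4.8, 0], [0, 0, 0], 0.05],
    [[-1.8, 4.8, 0], [0, 0, 0], 0.05],
    [[-1.8, 4.9, 0], [0, 0, 0], 0.05],
    [[-1.8, 4.9, 0], [0, 0, 0], 0.05],
    [[-2, 4.9, 2], [0, 0, 0], 0.05],
  ],
)

```text
time: 29.75
position: [0.6215, -0.1212, 0.2684]
tool_rot: [0.323, 3.121, -0.003]
ft_force: [0.4, -0.9, -0.5]
grip_width: 0.527
grip_force: 0.0
```

```bash
python3 -c "
from h import *
print(ctrl.get_state()['joint_positions'].round(2))
plan([.6205,-.124,.075],168)"
```

```text
[ 0.89  0.46 -0.98  1.51  0.39  1.38  1.24]
turn [-0.1  0.3  0.2] shift cm [ 0.04 -0.29 19.34] len 19.3
```

Emit:
drive_tool(
  motion=[
    [[0, 0, 5], [0, 0, 0], 0.05],
    [[0, 0, 5], [0, 0, 0], 0.05],
    [[0, 0, 5], [0, 0, 0], 0.05],
    [[0, 0, 2], [0, 0, 0], 0.05],
    [[0, 0, 0], [0, 0, 0], 0.05],
    [[0, 0, 0], [0, 0, 0], 0.05],
  ],
)

```text
time: 30.5
position: [0.6216, -0.1246, 0.0984]
tool_rot: [0.326, 3.121, -0.002]
ft_force: [-0.1, -0.3, 0.7]
grip_width: 0.525
grip_force: 0.0
```

```bash
python3 -c "
from h import *
plan([.6205,-.124,.075],168)"
```

```text
turn [-0.   0.2  0.1] shift cm [0.12 0.03 2.34] len 2.3
```

Emit:
drive_tool(
  motion=[
    [[0.1, 0, 1.3], [0, 0, 0], 0.05],
    [[0, 0, 1.05], [0, 0, 0], 0.05],
    [[0, 0, 0], [0, 0, 0], 0.05],
    [[0, 0, 0], [0, 0, 0], -1],
    [[0, 0, 0], [0, 0, 0], -1],
    [[0, 0, 0], [0, 0, 0], -1],
    [[0, 0, 0], [0, 0, 0], -1],
    [[0, 0, 0], [0, 0, 0], -1],
  ],
  force=50,
)

```text
time: 31.5
position: [0.6201, -0.1244, 0.0732]
tool_rot: [0.327, 3.122, -0.001]
ft_force: [-0.3, 0.4, 6.0]
grip_width: 0.265
grip_force: 50.9
```

Emit:
drive_tool(
  motion=[
    [[0, 0, -3], [0, 0, 0], -1],
    [[0, 0, -5.5], [0, 0, 0], -1],
    [[0, 0, -5.5], [0, 0, 0], -1],
    [[0, 0, 0], [0, 0, 9.9], -1],
    [[0, 0, 0], [0, 0, 9.9], -1],
    [[0, 0, 0], [0, 0, 9.9], -1],
    [[0, 0, 0], [0, 0, 9.9], -1],
    [[0, 0, 0], [0, 0, 9.9], -1],
    [[0, 0, 0], [0, 0, 9.9], -1],
    [[0, 0, 0], [0, 0, 9.6], -1],
    [[0, 0, 0], [0, 0, 0], -1],
  ],
)

```text
time: 32.88
position: [0.6189, -0.1247, 0.2118]
tool_rot: [2.037, 2.391, -0.002]
ft_force: [0.4, -0.0, -0.3]
grip_width: 0.272
grip_force: 50.0
```

```bash
python3 -c "
from h import *
W1=np.array([.5713,.1602])
t=st(-.004,-.182,W1);print(t)
plan(list(t)+[.1582],99)"
```

```text
[ 0.59582032 -0.02018502]
turn [-0.1  0.1  0.1] shift cm [10.68 -0.64  5.36] len 12.0
```

Emit:
drive_tool(
  motion=[
    [[3.5, -0.2, 0], [0, 0, 0], -1],
    [[3.6, -0.2, 0], [0, 0, 0], -1],
    [[3.6, -0.24, 0], [0, 0, 0], -1],
    [[0, 0, 2.7], [0, 0, 0], -1],
    [[0, 0, 2.66], [0, 0, 0], -1],
    [[0, 0, 0], [0, 0, 0], -1],
    [[0, 0, 0], [0, 0, 0], -1],
  ],
)

```text
time: 33.75
position: [0.5965, -0.02, 0.1594]
tool_rot: [2.037, 2.39, 0.0]
ft_force: [0.5, -1.3, -0.0]
grip_width: 0.272
grip_force: 50.0
```

```bash
python3 -c "
from h import *
snap('top','t8',(190,95,300,175),3.6);snap('side','s8',(170,160,270,235),4)
a=cv2.imread('pics/t8.png');b=cv2.imread('pics/s8.png')
c=np.zeros((max(len(a),len(b)),800,3),np.uint8);c[:len(a),:396]=a[:,:396];c[:len(b),400:]=b
cv2.imwrite('pics/m8.png',c)
s=ctrl.get_state();print(s['position'],s['tool_rot'],s['grip_width'])"
```

```text
[ 0.5968162  -0.02002324  0.15994953] [2.03730244e+00 2.38853501e+00 1.06769197e-03] 0.27247686711468083
```

View pics/m8.png

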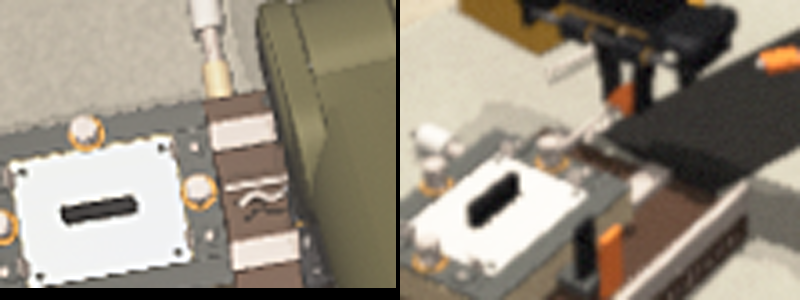

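The leg tip shows near (224,183) in the mosaic, with the right stud's top at (198,188). I locate both precisely in code.

```bash
python3 -c "
from h import *
im=cv2.imread('pics/raw_t8.png').astype(int)
g=im.min(2)
print('cols',list(range(240,272)))
for r in range(140,156): print(r,g[r,240:272])
W1=np.array([.5713,.1602])
for y in (-.080,): print('stud top proj',proj('top',list(st(0,y,W1))+[.1085]),'hole',proj('top',list(st(0,y,W1))+[.094]))
for y in(-.1,-.11,-.12,-.13): print(y,'line px',proj('top',list(st(0,y,W1))+[.094]).round(2),proj('side',list(st(0,y,W1))+[.094]).round(2))
"
```

```text
cols [240, 241, 242, 243, 244, 245, 246, 247, 248, 249, 250, 251, 252, 253, 254, 255, 256, 257, 258, 259, 260, 261, 262, 263, 264, 265, 266, 267, 268, 269, 270, 271]
140 [118 122 122 121 124 123 122 124 113  78  94  97  98  99  99  98  97  98
  98  98  96  97  96  97  96  95  89  93  85  59  56  57]
141 [116 122 121 119 121 123 122 122 118  91  78 101  99  98  98  98  98  98
  97  98  97  97  96  94  94  94  90  90  87  69  53  58]
142 [119 119 117 111 113 115 115 120 123 114  77 101  99  97  97  96  96  96
  94  96  96  93  92  87  89  88  87  87  88  81  51  56]
143 [125 114 119 133 140 142 140 118 123 122  74  95 100  96  94  91  89  90
  89  87  88  88  86  82  81  89  97 100 120 132  60  55]
144 [132 112 155 205 213 214 201 133 111 111  64  80  98  91  89  90  86  84
  82  82  94 106 128 158 167 168 171 161 165 172  70  53]
145 [129 138 213 233 229 229 227 182 120  99  61  80  94  86  99 107 128 159
 167 165 169 164 182 215 224 216 206 172 132 104  64  56]
146 [119 161 231 228 224 224 228 225 158  99  73  76 123 173 173 167 181 212
 223 215 202 174 149 115  93  79  71  72  95 12
[... 783 characters left out ...]
  74  91  89  89  89  89  85  66  72]
153 [241 116 121 114 100 103 104 106 124 123 121 103  76  99  98  96  94  94
  96  90  67  72  81  77  66  66  67  66  69  77  71  77]
154 [243 136 120 121 124 123 124 123 124 121 126 122  76  99  99  97  98  95
  90  86  70  87 101  95  80  80  81  80  87  93  77  79]
155 [244 158 120 117 122 121 121 122 121 121 124 119  71  93  99  99  98  90
  65  71  88  99  98  97  98  99  98  98  98  93  82  85]
stud top proj [245.01949662 147.45312443] hole [245.28203571 148.27976469]
-0.1 line px [252.23 147.11] [211.24 195.41]
-0.11 line px [255.7  146.52] [213.01 194.01]
-0.12 line px [259.18 145.94] [214.76 192.62]
-0.13 line px [262.65 145.35] [216.5  191.23]
```

```bash
python3 -c "
from h import *
im=cv2.imread('pics/raw_s8.png').astype(int)
g=im.min(2)
print('     ',list(range(200,228)))
for r in range(183,206): print(r,g[r,200:228])
W1=np.array([.5726,.1602])
for y,z in ((-.08,.1085),(-.08,.094),(-.08,.085)): print('stud',z,proj('side',list(st(0,y,W1))+[z]).round(2))
for y in(-.1,-.11,-.12,-.13,-.14): print(y,proj('side',list(st(0,y,W1))+[.0955]).round(2),'sprung',proj('side',list(st(-.012,y,W1))+[.0955]).round(2))
"
```

```text
[200, 201, 202, 203, 204, 205, 206, 207, 208, 209, 210, 211, 212, 213, 214, 215, 216, 217, 218, 219, 220, 221, 222, 223, 224, 225, 226, 227]
183 [193 189 186 190 190 192 192 191 192 190 189 189 188 189 188 187 187 189
 190 185 119  54  28  33  40  40  38  34]
184 [192 189 189 188 188 190 191 190 190 189 191 190 192 190 188 189 189 191
 189 184 121  58  39  38  42  40  41  38]
185 [192 191 190 191 191 189 193 192 190 193 192 192 193 193 193 192 193 190
 193 191 145  99  72  47  40  39  40  36]
186 [182 183 188 194 192 190 189 189 192 193 191 191 195 192 194 190 191 191
 188 191 177 130  98  71  73  49  42  30]
187 [173 169 175 180 188 188 192 192 193 191 193 192 195 191 194 191 193 190
 192 193 191 143 108  99  96  67  42  28]
188 [173 170 170 170 176 177 178 186 191 190 192 190 192 193 191 193 192 192
 189 194 179 156 129 124 137  95  49  40]
189 [169 165 167 166 167 167 168 174 179 179 186 194 192 191 192 192 192 198
 199 187 174 178 156 133 130  93  55  44]
190 [169 167 166 165 169 163 165 164 165 163 176 185 188 191 188 191 201 202
 192 183 182 205 156 105  77  54  48  49]
191 [17
[... 1383 characters left out ...]
  80  70  57  55  43  36  41  32  36]
203 [238 248 247 248 241 224 193 145 113 103 110 129 150 158 162 152 163 134
 106  89  93 104  84  58  46  52  49  57]
204 [232 248 248 249 248 248 240 226 195 148 130 139 155 158 156 128 121 109
 105 102 113 117 108  94  83  71  71 111]
205 [231 247 249 250 250 249 248 247 241 226 225 197 163 152 145 124 106 106
 111 118 111 112 111 111 110 100 109 146]
stud 0.1085 [207.21 194.67]
stud 0.094 [207.41 198.09]
stud 0.085 [207.54 200.2 ]
-0.1 [210.97 194.91] sprung [213.72 196.06]
-0.11 [212.73 193.51] sprung [215.49 194.65]
-0.12 [214.49 192.12] sprung [217.24 193.25]
-0.13 [216.23 190.74] sprung [218.97 191.87]
-0.14 [217.96 189.37] sprung [220.7  190.49]
```

Emit:
drive_tool(
  motion=[
    [[0, 0.04, 0.15], [0, 0, 0], -1],
    [[0.5, 0, 0], [0, 0, 0], -1],
    [[0.5, 0, 0], [0, 0, 0], -1],
    [[0.3, 0, 0], [0, 0, 0], -1],
    [[0.3, 0, 0], [0, 0, 0], -1],
    [[0.2, 0, 0], [0, 0, 0], -1],
    [[0, 0, 0], [0, 0, 0], -1],
    [[0, 0, 0], [0, 0, 0], -1],
  ],
)

```text
time: 34.85
position: [0.5935, -0.0024, 0.1571]
tool_rot: [2.039, 2.389, -0.001]
ft_force: [0.6, -0.5, -0.3]
grip_width: 0.267
grip_force: 50.0
```

```bash
cat >> h.py <<'E'
def stagepos(w=np.array([.5726,.1602])):
    s=ctrl.get_state(); d=np.array(s['position'])[:2]-w; a=np.radians(9)
    f=np.array(s['ft_force']); 
    print('stage x,y mm',(1000*(d[0]*np.cos(a)+d[1]*np.sin(a))).round(1),(1000*(-d[0]*np.sin(a)+d[1]*np.cos(a))).round(1),'z',round(s['position'][2],4),'F stage',(f[0]*np.cos(a)+f[1]*np.sin(a)).round(1),(-f[0]*np.sin(a)+f[1]*np.cos(a)).round(1),f[2].round(1),'t',s['time'],'w',s['grip_width'])
E
python3 -c "
from h import *
stagepos()"
```

```text
stage x,y mm -4.7 -163.8 z 0.1571 F stage 0.5 -0.6 -0.3 t 34.85 w 0.26746815760845366
```

Emit:
drive_tool(
  motion=[
    [[0.2, 0.03, -0.08], [0, 0, 0], -1],
    [[0.3, 0, 0], [0, 0, 0], -1],
    [[0.3, 0, 0], [0, 0, 0], -1],
    [[0.3, 0, 0], [0, 0, 0], -1],
    [[0.3, 0, 0], [0, 0, 0], -1],
    [[0.3, 0, 0], [0, 0, 0], -1],
    [[0.3, 0, 0], [0, 0, 0], -1],
    [[0.3, 0, 0], [0, 0, 0], -1],
    [[0.2, 0, 0], [0, 0, 0], -1],
    [[0, 0, 0], [0, 0, 0], -1],
  ],
)

```text
time: 36.1
position: [0.5897, 0.0225, 0.1578]
tool_rot: [2.039, 2.389, -0.002]
ft_force: [-1.0, -3.0, -0.8]
grip_width: 0.27
grip_force: 50.0
```

```bash
python3 -c "
from h import *
stagepos()"
```

```text
stage x,y mm -4.6 -138.7 z 0.1578 F stage -1.4 -2.8 -0.8 t 36.1 w 0.2699918007670495
```

Emit:
drive_tool(
  motion=[
    [[0.3, 0, 0], [0, 0, 0], -1],
    [[0.3, 0, 0], [0, 0, 0], -1],
    [[0.2, 0, 0], [0, 0, 0], -1],
    [[0.2, 0, 0], [0, 0, 0], -1],
    [[0, 0, 0], [0, 0, 0], -1],
    [[0, 0, 0], [0, 0, 0], -1],
  ],
)

```text
time: 36.85
position: [0.5884, 0.0331, 0.158]
tool_rot: [2.039, 2.39, 0.0]
ft_force: [-0.1, 1.0, -0.8]
grip_width: 0.269
grip_force: 50.0
```

```bash
python3 -c "
from h import *
stagepos()"
```

```text
stage x,y mm -4.3 -128.0 z 0.158 F stage 0.0 1.0 -0.8 t 36.85 w 0.2691490741274402
```

Emit:
drive_tool(
  motion=[
    [[0.15, 0, 0], [0, 0, 0], -1],
    [[0, 0, 0], [0, 0, 0], -1],
    [[0, 0, 0], [0, 0, 0], -1],
  ],
)

```text
time: 37.22
position: [0.5882, 0.0338, 0.1579]
tool_rot: [2.039, 2.389, -0.001]
ft_force: [-0.9, 0.8, -0.0]
grip_width: 0.265
grip_force: 50.0
```

Emit:
drive_tool(
  motion=[
    [[0.15, 0, 0], [0, 0, 0], -1],
    [[0, 0, 0], [0, 0, 0], -1],
    [[0, 0, 0], [0, 0, 0], -1],
  ],
)

```text
time: 37.6
position: [0.5879, 0.0353, 0.1579]
tool_rot: [2.039, 2.389, -0.001]
ft_force: [-0.6, 0.2, -0.3]
grip_width: 0.273
grip_force: 50.0
```

Emit:
drive_tool(
  motion=[
    [[0.15, 0, 0], [0, 0, 0], -1],
    [[0, 0, 0], [0, 0, 0], -1],
    [[0, 0, 0], [0, 0, 0], -1],
  ],
)

```text
time: 37.98
position: [0.5876, 0.0369, 0.1579]
tool_rot: [2.039, 2.389, -0.001]
ft_force: [-0.5, -1.0, -0.7]
grip_width: 0.27
grip_force: 50.0
```

```bash
python3 -c "
from h import *
stagepos()"
```

```text
stage x,y mm -4.4 -124.2 z 0.1579 F stage -0.6 -0.9 -0.7 t 37.975 w 0.26979658102296716
```

Emit:
drive_tool(
  motion=[
    [[0, 0, 0], [0, 0, 0], -0.1],
    [[0, 0, 0], [0, 0, 0], -0.1],
    [[0, 0, 0], [0, 0, 0], -0.1],
    [[0, 0, -3], [0, 0, 0], -0.1],
    [[0, 0, -5], [0, 0, 0], 0.05],
    [[-5, 0, -3], [0, 0, 0], 0.05],
    [[-5, 0, 0], [0, 0, 0], 0.05],
    [[-5, 0, 0], [0, 0, 0], 0.05],
    [[-5, 0, 0], [0, 0, 0], 0.05],
    [[-5, 0, 0], [0, 0, 0], 0.05],
    [[-5, 0, 0], [0, 0, 0], 0.05],
    [[-5, 0, 0], [0, 0, 0], 0.05],
  ],
)

```text
time: 39.48
position: [0.6428, -0.3104, 0.2682]
tool_rot: [2.039, 2.389, -0.001]
ft_force: [0.8, 0.1, 0.6]
grip_width: 0.527
grip_force: 0.0
```

```bash
python3 -c "
from h import *
im=ctrl.get_image('top')[:,:,::-1].copy();cv2.imwrite('pics/raw_t9.png',im)
a=cv2.resize(im[80:210,160:300],None,fx=2.85,fy=2.85,interpolation=cv2.INTER_CUBIC)
b=cv2.resize(im[110:210,285:405],None,fx=3.3,fy=3.3,interpolation=cv2.INTER_CUBIC)
c=np.zeros((580,800,3),np.uint8);c[:a.shape[0],:a.shape[1]]=a;c[:len(b),400:400+b.shape[1]]=b
im=ctrl.get_image('side')[:,:,::-1].copy();cv2.imwrite('pics/raw_s9.png',im)
d=cv2.resize(im[170:225,130:300],None,fx=3.8,fy=3.8,interpolation=cv2.INTER_CUBIC); c[371:371+d.shape[0],:d.shape[1]]=d
cv2.imwrite('pics/m9.png',c)
stagepos();print(ctrl.get_state()['joint_positions'].round(2))"
```

```text
stage x,y mm -7.2 -482.6 z 0.2666 F stage -0.7 -0.3 -0.3 t 39.575 w 0.5256069203374201
[ 0.85  0.55 -0.65  1.28  0.33  1.42  0.37]
```

View pics/m9.png

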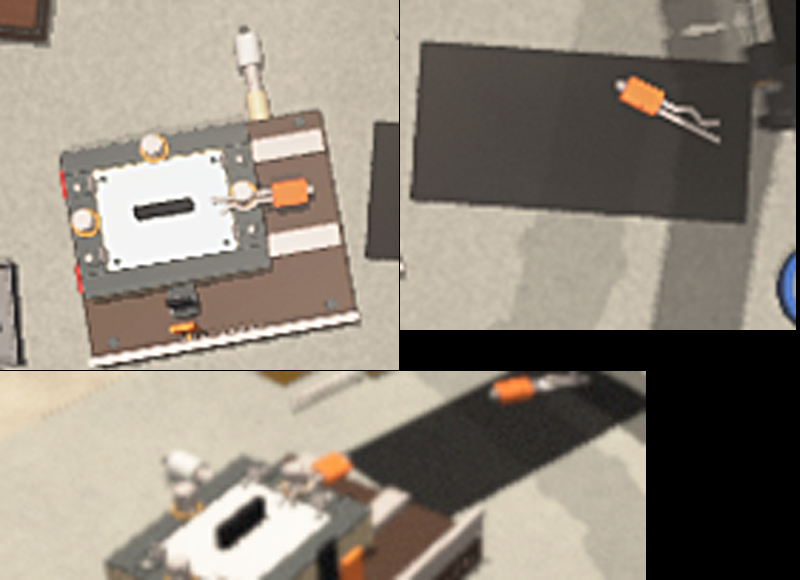

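Clip A's leg and bow are over the right stud, with the grip at (290,193) and the stud at (241,190). Clip B lies at (642,95), unchanged since the knock.

```bash
python3 -c "
from h import *
f=lambda u,v,z: at('top',(u/2.85+159.6,v/2.85+79.6),z)
d=f(291,193,.100)-f(242,189,.1085);a=np.radians(9);print('clipA grip-stud stage',d[0]*np.cos(a)+d[1]*np.sin(a),-d[0]*np.sin(a)+d[1]*np.cos(a),'want -.004,-.046')
im=cv2.imread('pics/raw_t9.png').astype(int);o=(im[:,:,2]>180)&(im[:,:,0]<110)&(im[:,:,2]-im[:,:,0]>90)
for box in((250,135,275,160),(345,125,370,150)):
  x0,y0,x1,y1=box; v,u=np.nonzero(o[y0:y1,x0:x1]); m=(u.mean()+x0,v.mean()+y0); X=at('top',m,.100 if x0<300 else .015); print(len(u),m,X.round(4), (X-f(242,189,.1085))[:2].round(4))
g=np.array([.6229,-.2555])
plan([.6229,-.2555,.0745],62)"
```

```text
clipA grip-stud stage -0.010611288682176909 -0.047030880677682206 want -.004,-.046
101 (np.float64(261.0792079207921), np.float64(147.1980198019802)) [0.5854 0.0362 0.1   ] [-0.0028 -0.0463]
90 (np.float64(358.0888888888889), np.float64(138.65555555555557)) [ 0.6221 -0.2559  0.015 ] [ 0.0339 -0.3385]
turn [-0.1  0.3 36.5] shift cm [ 4.63 -4.51 19.21] len 20.3
```

Emit:
drive_tool(
  motion=[
    [[0, 0, 0], [0, 0, 9.1], 0.05],
    [[0, 0, 0], [0, 0, 9.1], 0.05],
    [[0, 0, 0], [0, 0, 9.1], 0.05],
    [[0, 0, 0], [0, 0, 9.1], 0.05],
    [[4.6, -4.4, 0], [0, 0, 0], 0.05],
    [[0, 0, 5], [0, 0, 0], 0.05],
    [[0, 0, 5], [0, 0, 0], 0.05],
    [[0, 0, 5], [0, 0, 0], 0.05],
    [[0, 0, 2], [0, 0, 0], 0.05],
    [[0, 0, 0], [0, 0, 0], 0.05],
    [[0, 0, 0], [0, 0, 0], 0.05],
  ],
)

```text
time: 40.95
position: [0.6266, -0.2491, 0.1006]
tool_rot: [2.681, 1.631, 0.003]
ft_force: [-0.5, 0.0, 0.4]
grip_width: 0.525
grip_force: 0.0
```

```bash
python3 -c "
from h import *
plan([.6222,-.2557,.0745],62)"
```

```text
turn [0.2 0.  0.6] shift cm [-0.79 -0.08  2.61] len 2.7
```

Emit:
drive_tool(
  motion=[
    [[-0.8, -0.1, 0.8], [0, 0, 0.6], 0.05],
    [[0, 0, 1.0], [0, 0, 0], 0.05],
    [[0, 0, 0.8], [0, 0, 0], 0.05],
    [[0, 0, 0], [0, 0, 0], 0.05],
    [[0, 0, 0], [0, 0, 0], -1],
    [[0, 0, 0], [0, 0, 0], -1],
    [[0, 0, 0], [0, 0, 0], -1],
    [[0, 0, 0], [0, 0, 0], -1],
    [[0, 0, 0], [0, 0, 0], -1],
  ],
  force=50,
)

```text
time: 42.08
position: [0.621, -0.2552, 0.0732]
tool_rot: [2.691, 1.619, 0.0]
ft_force: [-0.8, 0.1, 6.5]
grip_width: 0.267
grip_force: 50.8
```

Emit:
drive_tool(
  motion=[
    [[0, 0, -3], [0, 0, 0], -1],
    [[0, 0, -5.5], [0, 0, 0], -1],
    [[0, 0, -5.5], [0, 0, 0], -1],
    [[0, 0, -3], [0, 0, 0], -1],
    [[0, 0, 0], [0, 0, -9.3], -1],
    [[0, 0, 0], [0, 0, -9.3], -1],
    [[0, 0, 0], [0, 0, -9.3], -1],
    [[0, 0, 0], [0, 0, -9.2], -1],
    [[0, 0, 0], [0, 0, 0], -1],
    [[0, 0, 0], [0, 0, 0], -1],
  ],
)

```text
time: 43.32
position: [0.6204, -0.2553, 0.2417]
tool_rot: [-2.04, -2.389, 0.001]
ft_force: [-0.4, 0.4, -0.2]
grip_width: 0.273
grip_force: 49.5
```

```bash
python3 -c "
from h import *
W=np.array([.5726,.1607])
plan(list(st(.004,.184,W))+[.158],99)"
```

```text
turn [-0.  0. -0.] shift cm [60.24  2.19  8.37] len 60.9
```

Emit:
drive_tool(
  motion=[
    [[5.4, 0.2, 0], [0, 0, 0], -1],
    [[5.4, 0.2, 0], [0, 0, 0], -1],
    [[5.5, 0.2, 0], [0, 0, 0], -1],
    [[5.5, 0.2, 0], [0, 0, 0], -1],
    [[5.5, 0.2, 0], [0, 0, 0], -1],
    [[5.5, 0.2, 0], [0, 0, 0], -1],
    [[5.5, 0.2, 0], [0, 0, 0], -1],
    [[5.5, 0.2, 0], [0, 0, 0], -1],
    [[5.5, 0.2, 0], [0, 0, 0], -1],
    [[5.5, 0.2, 0], [0, 0, 0], -1],
    [[5.4, 0.2, 0], [0, 0, 0], -1],
    [[0, 0, 0], [0, 0, 0], -1],
  ],
)

```text
time: 44.82
position: [0.5429, 0.349, 0.2419]
tool_rot: [-2.026, -2.397, -0.002]
ft_force: [-0.7, 0.5, -0.5]
grip_width: 0.272
grip_force: 49.5
```

```bash
python3 -c "
from h import *
W=np.array([.5726,.1607])
print(ctrl.get_state()['joint_positions'].round(2))
plan(list(st(.004,.184,W))+[.158],99)"
```

```text
[ 0.05  0.48 -0.88  1.51  0.37  1.33 -0.7 ]
turn [-0.1 -0.2  0.6] shift cm [-0.66  0.39  8.39] len 8.4
```

Emit:
drive_tool(
  motion=[
    [[0, 0, 4], [0, 0, 0], -1],
    [[0, 0, 4], [0, 0, 0], -1],
    [[0, 0, 0], [0, 0, 0], -1],
    [[0, 0, 0], [0, 0, 0], -1],
  ],
)

```text
time: 45.32
position: [0.5474, 0.3424, 0.1632]
tool_rot: [2.038, 2.389, 0.002]
ft_force: [-0.0, -0.0, 0.7]
grip_width: 0.269
grip_force: 49.5
```

```bash
python3 -c "
from h import *
W=np.array([.5726,.1607])
plan(list(st(.004,.184,W))+[.158],99)"
```

```text
turn [0.1 0.  0.1] shift cm [0.06 0.05 0.52] len 0.5
```

Emit:
drive_tool(
  motion=[
    [[0, 0.05, 0.5], [0, 0, 0], -1],
    [[0, 0, 0], [0, 0, 0], -1],
    [[0, 0, 0], [0, 0, 0], -1],
  ],
)

```text
time: 45.7
position: [0.5472, 0.3426, 0.1572]
tool_rot: [2.037, 2.391, 0.0]
ft_force: [-0.6, -0.4, -1.0]
grip_width: 0.266
grip_force: 49.5
```

```bash
python3 -c "
from h import *
snap('top','t10');snap('side','s10')
W=np.array([.5726,.1607]);stagepos(W)
for n in('top','side'):
  for y in(.08,): print(n,'studtop',proj(n,list(st(0,y,W))+[.1085]).round(2))
  for y in(.1,.11,.12,.13,.14): print(n,y,proj(n,list(st(0,y,W))+[.094]).round(2))
g=cv2.imread('pics/raw_t10.png').astype(int).min(2)
print('top',list(range(168,196)))
for r in range(145,170): print(r,g[r,168:196])
g=cv2.imread('pics/raw_s10.png').astype(int).min(2)
print('side',list(range(158,188)))
for r in range(205,234): print(r,g[r,158:188])
a=cv2.imread('pics/raw_t10.png')[120:190,150:220];b=cv2.imread('pics/raw_s10.png')[190:250,130:200]
c=np.zeros((400,800,3),np.uint8);c[:,:400]=cv2.resize(a,(400,400),interpolation=cv2.INTER_CUBIC);c[:343,400:]=cv2.resize(b,(400,343),interpolation=cv2.INTER_CUBIC)
cv2.imwrite('pics/m10.png',c)
"
```

```text
stage x,y mm 3.3 183.6 z 0.157 F stage 0.4 0.4 -0.9 t 45.8 w 0.2727934562110883
top studtop [188.61 156.47]
top 0.1 [182.6  158.36]
top 0.11 [179.12 158.95]
top 0.12 [175.65 159.53]
top 0.13 [172.18 160.12]
top 0.14 [168.71 160.7 ]
side studtop [176.2 219. ]
side 0.1 [172.45 225.79]
side 0.11 [170.36 227.45]
side 0.12 [168.26 229.12]
side 0.13 [166.13 230.8 ]
side 0.14 [163.99 232.5 ]
top [168, 169, 170, 171, 172, 173, 174, 175, 176, 177, 178, 179, 180, 181, 182, 183, 184, 185, 186, 187, 188, 189, 190, 191, 192, 193, 194, 195]
145 [ 93  94  92  90  89  97 133 161 154 149 150 156 157 121  75 123 104 124
 185 193 107  99 113 141 120 118 183 250]
146 [ 89  90  90  88  85 116 165 159 155 150 149 153 160 141  57  95 102 119
 171 190 118 105 114 130 116 104 180 246]
147 [113  85  89  87  86 113 161 156 156 154 152 154 157 141  54  79 105 105
 109 118 105 102  92  92 102 108 208 244]
148 [149  80  87  87  82 115 161 155 157 159 158 158 160 144  67  68 105 106
  98 101 105  95  89  90  94 143 241 243]
149 [151 107  90  98  93 118 162 153 154 155 156 157 159 150 106  76 108 104
  94  97 109 1
[... 5516 characters left out ...]
1  85  74  70  68  68  50  35  31  28  24  23
  18  24  15  17  32  63  91 106 131 160 140 115]
229 [ 39  31  45  52  60  67  69  76  73  68  62  47  35  25  25  19  19  15
  18  11  23  38  68  96  97  98 127 145 124 102]
230 [49 39 33 33 43 52 59 60 60 57 40 37 27 24 10 21 16 13 14 20 40 56 88 94
 94 84 85 84 80 73]
231 [102  87  61  50  41  38  41  44  46  40  32  26  23  14  14  15   7  21
  21  48  75  91 111  89  70  74  70  67  70  71]
232 [110 107  97  81  52  30  29  29  32  33  28  25  16  21  13  14  21  26
  47  75  90 103 114  94  82  76  68  77  71  70]
233 [ 78  91 100  95  63  31  23  28  24  22  21  14  19  17  13  23  37  63
  76  88  94 102  95  96  88  82  82  76  72  68]
```

View pics/m10.png

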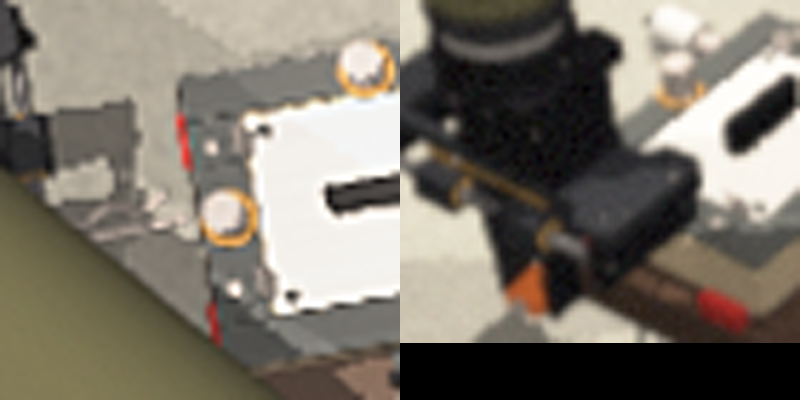

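The leg lies on the line through the left stud: leg pixels (172,160) and (177,159) against a predicted (172.2,160.1) and (177.4,159.2). The stud top is at (188.3,156.6) against a predicted (188.6,156.5). I push it in.

Emit:
drive_tool(
  motion=[
    [[-0.4, 0, -0.08], [0, 0, 0], -1],
    [[-0.5, 0, 0], [0, 0, 0], -1],
    [[-0.4, 0, 0], [0, 0, 0], -1],
    [[-0.3, 0, 0], [0, 0, 0], -1],
    [[-0.3, 0, 0], [0, 0, 0], -1],
    [[-0.2, 0, 0], [0, 0, 0], -1],
    [[0, 0, 0], [0, 0, 0], -1],
  ],
)

```text
time: 46.68
position: [0.5504, 0.3215, 0.1574]
tool_rot: [2.037, 2.391, -0.001]
ft_force: [-0.9, 0.4, -0.5]
grip_width: 0.268
grip_force: 49.5
```

```bash
python3 -c "
from h import *
stagepos(np.array([.5726,.1607]))"
```

```text
stage x,y mm 3.3 162.3 z 0.1574 F stage -0.8 0.6 -0.5 t 46.675 w 0.2679174670750664
```

Emit:
drive_tool(
  motion=[
    [[-0.3, 0, -0.03], [0, 0, 0], -1],
    [[-0.3, 0, 0], [0, 0, 0], -1],
    [[-0.3, 0, 0], [0, 0, 0], -1],
    [[-0.3, 0, 0], [0, 0, 0], -1],
    [[-0.3, 0, 0], [0, 0, 0], -1],
    [[-0.3, 0, 0], [0, 0, 0], -1],
    [[-0.3, 0, 0], [0, 0, 0], -1],
    [[-0.3, 0, 0], [0, 0, 0], -1],
    [[0, 0, 0], [0, 0, 0], -1],
  ],
)

```text
time: 47.8
position: [0.5548, 0.2973, 0.1579]
tool_rot: [2.037, 2.389, -0.001]
ft_force: [2.2, 1.5, -0.4]
grip_width: 0.271
grip_force: 49.5
```

```bash
python3 -c "
from h import *
stagepos(np.array([.5726,.1607]))"
```

```text
stage x,y mm 3.8 137.7 z 0.1579 F stage 2.4 1.2 -0.4 t 47.8 w 0.2708482639628544
```

Emit:
drive_tool(
  motion=[
    [[-0.3, 0, 0], [0, 0, 0], -1],
    [[-0.3, 0, 0], [0, 0, 0], -1],
    [[-0.3, 0, 0], [0, 0, 0], -1],
    [[-0.2, 0, 0], [0, 0, 0], -1],
    [[0, 0, 0], [0, 0, 0], -1],
    [[0, 0, 0], [0, 0, 0], -1],
  ],
)

```text
time: 48.55
position: [0.5556, 0.2872, 0.1577]
tool_rot: [2.037, 2.391, -0.002]
ft_force: [0.9, 0.6, -0.5]
grip_width: 0.268
grip_force: 49.5
```

```bash
python3 -c "
from h import *
stagepos(np.array([.5726,.1607]))"
```

```text
stage x,y mm 3.0 127.6 z 0.1577 F stage 1.0 0.4 -0.5 t 48.55 w 0.26839209276413845
```

Emit:
drive_tool(
  motion=[
    [[-0.17, 0, 0], [0, 0, 0], -1],
    [[0, 0, 0], [0, 0, 0], -1],
    [[0, 0, 0], [0, 0, 0], -1],
    [[0, 0, 0], [0, 0, 0], -0.1],
    [[0, 0, 0], [0, 0, 0], -0.1],
    [[0, 0, 0], [0, 0, 0], -0.1],
    [[0, 0, -3], [0, 0, 0], -0.1],
    [[0, 0, -5], [0, 0, 0], 0.05],
    [[0, 0, -5], [0, 0, 0], 0.05],
    [[5, -3, 0], [0, 0, 0], 0.05],
    [[5, -3, 0], [0, 0, 0], 0.05],
    [[3, -3, 0], [0, 0, 0], 0.05],
  ],
)

```text
time: 50.05
position: [0.4443, 0.4022, 0.2881]
tool_rot: [-2.034, -2.394, -0.001]
ft_force: [0.8, -0.1, -0.4]
grip_width: 0.519
grip_force: 0.0
```

```bash
python3 -c "
from h import *
W=np.array([.5726,.1607])
stagepos(W)
im=ctrl.get_image('top')[:,:,::-1].astype(int);cv2.imwrite('pics/raw_t11.png',im)
sd=ctrl.get_image('side')[:,:,::-1].astype(int);cv2.imwrite('pics/raw_s11.png',sd)
def blob(n,im,c,h=14):
  x0,y0=int(c[0])-h,int(c[1])-h; p=im[y0:y0+2*h,x0:x0+2*h]; o=((p[:,:,2]>150)&(p[:,:,1]<p[:,:,2]-50)&(p[:,:,2]-p[:,:,0]>90)).astype(np.uint8)
  k,l,s,ce=cv2.connectedComponentsWithStats(o)
  if k<2: print(n,'none');return
  i=1+np.argmax(s[1:,4]); m=ce[i]+[x0,y0]; X=at(n,m,.098); d=X[:2]-W; a=np.radians(9)
  print(n,s[i,4],m.round(1),'stage',(d[0]*np.cos(a)+d[1]*np.sin(a)).round(4),(-d[0]*np.sin(a)+d[1]*np.cos(a)).round(4))
for q in((.004,.126),(-.004,-.126)):
  for n,i in(('top',im),('side',sd)): blob(n,i,proj(n,list(st(*q,W))+[.098]))
"
```

```text
stage x,y mm -89.0 258.6 z 0.2881 F stage 0.8 -0.2 -0.4 t 50.05 w 0.5192597652803369
top 98 [174.6 159.8] stage -0.0008 0.1223
side 22 [169.1 233.9] stage -0.0212 0.1394
top 107 [261.7 147.1] stage -0.0064 -0.1267
side 51 [217.4 194.7] stage -0.02 -0.1113[ WARN:0@3.628] global loadsave.cpp:1063 imwrite_ Unsupported depth image for selected encoder is fallbacked to CV_8U.
```

```bash
python3 -c "
from h import *
im=cv2.imread('pics/raw_t9.png').astype(int);o=((im[:,:,2]>110)&(im[:,:,2]-im[:,:,0]>60)).astype(np.uint8)
o[:150]=0;o[:,200:]=0
k,l,s,c=cv2.connectedComponentsWithStats(o)
for i in range(1,k):
  if s[i,4]>8: print(s[i,4],c[i].round(1),at('top',c[i],.02).round(3))
z=cv2.imread('pics/raw_t9.png').astype(int); y=cv2.imread('pics/raw_t11.png').astype(int)
for n,q in dict(rib=(0,0,.109),tab=(-.121,0,.115)).items():
  p=proj('top',list(st(q[0],q[1],np.array([.5726,.1607])))+[q[2]]).round().astype(int); print(n,p,z[p[1],p[0]],y[p[1],p[0]])
d=np.abs(z-y).sum(2)[120:175,195:235]; print('cover area change',d.mean().round(1))
"
```

```text
37 [190.6 158.6] [0.566 0.25  0.02 ]
20 [187.1 177.5] [0.509 0.26  0.02 ]
75 [154.4 192. ] [0.466 0.359 0.02 ]
72 [132.7 192.4] [0.466 0.424 0.02 ]
31 [  3.4 362.5] [-0.031  0.801  0.02 ]
rib [217 152] [70 71 74] [71 73 77]
tab [223 194] [ 91 188 255] [ 86 172 255]
cover area change 14.1
```

Both brass parts are in the tray at (0.466, 0.359) and (0.466, 0.424). The cover and tab haven't changed, and the arm is clear of everything, so I hand in.

```bash
python3 -c "
from h import *
print(ctrl.close_job())"
```

```text
the job is handed in; nothing more can be done
None
```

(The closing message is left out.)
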